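# Mixed-up lids on the desk jars

### The job

After refilling, the lids of the four stationery jars were put back on the wrong jars, where they stand proud and do not close. Change them round, laying lids by on the free desk as you need, until each jar is closed by its own lid, its plug down inside the mouth and its plate flat on the rim. Leave the jars standing where they are, and leave the mug and the glass paperweight alone.

Things in the scene. Friction and masses are not known exactly. Their poses are not given: they have to be found in the camera images.
- jar_large: The larger round jar: white ceramic, 94 mm across, 85 mm tall, round mouth 82 mm across, wall 6 mm, open at the top (erasers inside, deep down). Origin: centre of its underside; z up; the rim lies 85 mm above the origin. Loose, 0.8 kg, stands on the desk.
- jar_small: The smaller round jar: white ceramic, 80 mm across, 85 mm tall, round mouth 68 mm across, wall 6 mm, open at the top (drawing pins inside, deep down). Origin: centre of its underside; z up; the rim lies 85 mm above the origin. Loose, 0.8 kg, stands on the desk.
- jar_short: The shorter oblong jar: white ceramic box, 126 x 60 mm, 65 mm tall, mouth 114 x 48 mm, wall 6 mm, open at the top (note cards inside, deep down). Origin: centre of its underside; x along its length, y across, z up; the rim lies 65 mm above the origin. Loose, 0.8 kg, stands on the desk.
- jar_long: The longer, narrower oblong jar: white ceramic box, 182 x 52 mm, 65 mm tall, mouth 170 x 40 mm, wall 6 mm, open at the top (pencils inside, deep down). Origin: centre of its underside; x along its length, y across, z up; the rim lies 65 mm above the origin. Loose, 0.8 kg, stands on the desk.
- lid_large: Round light-wood lid, plate 96 mm across, round plug 72 mm across below; turned knob 26 mm across (18 mm neck under it). Origin: centre of the plug's bottom; from there plug 9 mm, plate to 17, pull to 41 mm up; z up. ~80 g. Fits only jar_large (play 5 mm each side; home, the plate rests on the rim, origin 9 mm below it); at the start it stands proud on another jar's rim. Any yaw.
- lid_small: Round light-wood lid, plate 82 mm across, round plug 58 mm across below; turned knob 26 mm across (18 mm neck under it). Origin: centre of the plug's bottom; from there plug 9 mm, plate to 17, pull to 41 mm up; z up. ~80 g. Fits only jar_small (play 5 mm each side; home, the plate rests on the rim, origin 9 mm below it); at the start it stands proud on another jar's rim. Any yaw.
- lid_short: Oblong light-wood lid, plate 128 x 62 mm, plug 104 x 38 mm below; bar pull 50 mm long (along x), 14 thick. x along its length; half turns alike. Origin: centre of the plug's bottom; from there plug 9 mm, plate to 17, pull to 41 mm up; z up. ~80 g. Fits only jar_short (play 5 mm each side; home, the plate rests on the rim, origin 9 mm below it); at the start it stands proud on another jar's rim.
- lid_long: Oblong light-wood lid, plate 184 x 54 mm, plug 160 x 30 mm below; bar pull 50 mm long (along x), 14 thick. x along its length; half turns alike. Origin: centre of the plug's bottom; from there plug 9 mm, plate to 17, pull to 41 mm up; z up. ~80 g. Fits only jar_long (play 5 mm each side; home, the plate rests on the rim, origin 9 mm below it); at the start it stands proud on another jar's rim.
- mug: Bystander: striped mug, 86 mm wide, 90 mm tall, handle to one side (120 mm over it), behind the jars at the left. Origin: centre of its underside. Leave it alone.
- paperweight: Bystander: round dark-green glass paperweight, 72 mm across, 49 mm tall, behind the jars at the right. Origin: centre of its underside. Leave it alone. (Desk nearest the robot, x 0.39 to 0.50, y -0.19 to 0.06, is free at every start, for laying a lid by; calculator left of it, pen right of it.)
There are look-alikes about, which are no part of the job. Leave any blue or pink look-alike of the lid_small alone.

How it is judged:
By the outcome, as a careful person would: the job done as asked, in the order asked, and still so for the second after the job is handed in, with the robot touching nothing.
It also fails if it takes over 131 s, if anything falls off the work surface, if the arm or the gripper's body presses on something with over 40 N, if the wrist force passes 120 N, or if a joint passes its speed limit or range.

### The arm

A 6-joint arm with a two-finger parallel gripper is mounted at the origin on a cart in front of the work surface, level with it; the furniture and walls round the work are solid. World frame = base frame: x ahead of the robot, y to its left, z up, the work surface at z = 0. Lengths are in mm, angles in rad, forces in N, time in s.
With the tool pointing down it reaches from about 350 to 875 mm from the base axis. Payload 4.2 kg.
Tool frame: the origin (TCP) lies at the very end of the fingers, on their centre line; the grasp point (between the pads) lies arm.grip_depth behind it (arm.grip_depth is the distance from the TCP to the grasp point, in mm); z points along the fingers, y is the direction in which the jaws open and shut (so a half turn about z gives the same grasp; the last joint's range is limited). The gripper opens to 85 mm and grips with 20 to 120 N. Pads are 22 mm wide; open, the fingers measure 114 mm over their backs; the gripper's body (76 mm by 85 mm) begins 54 mm behind the grasp point. The pads swing forward as they close: fully open they stand 13 mm farther back than shut.
Start: joints at [1.447, 0.385, 0.008, 0, -1.194, -0.259], TCP at [233.416, 579.755, 231.312] pointing down, gripper open.
Joint ranges: [-3.14, 3.14], [-1.21, 2.06], [-1.07, 1.41], [-3.16, 2.05], [-2.99, -0.16], [-3.1, 3.1]. Speed limits (rad/s): [2.79, 2.79, 3.14, 3.14, 3.14, 3.14].

### API

Orientations are given as a unit quaternion [x, y, z, w].
In Python, from bench import arm, optics, workorder gives the robot as it stands. The module is installed in compiled form; this text tells all that it offers.
- The arm moves only by the tool play_rows, never from a script. Its arguments are lists of equal length, an entry for each row: "travel": the shift along the tool's x, y, z in m, a list of three; "rotation": the turn, a rotation vector about the tool's x, y, z in rad, a list of three; "grip": the opening, from 0 (shut) to 1 (fully open). In form: {"travel": [[x, y, z], ...], "rotation": [[rx, ry, rz], ...], "grip": [grip, ...]}. A call has 1 to 12 rows; each row shifts and turns the commanded pose from where the row before left it, along the tool's axes as they then stand; what a row does not reach is not made up. A row lasts 1/12 s, in which the tool goes at most 41.7 mm and 7.16 degrees, less where a joint would pass 70% of its speed; a pose out of reach is approached as far as the arm can. A call is refused whole if a number of a shift passes 0.0417 or a number of a turn 0.125, either way. A call with a gripper value outside its range is refused whole. The fingers move at their own pace and stop on an object; the grip force is fixed at half the most. Time passes only in rows, so rows that do not move let the fingers close. It gives the time, the measured TCP pose, the force and the opening at its end, in the units of the state.
- arm.read_state(): the state, without advancing time (a new reading comes with each control period).
- optics.get_image(name): name is "scene" or "side" or "wrist"; returns a dict with "image" (480x640x3 uint8, blue, green, red), "depth" (480x640 float32, mm along the optical axis (not along the pixel's ray), 0 where there is no reading), "camera_matrix" (3x3 intrinsics, pixels), "k1" (the pictures are not rectified: a ray, as slopes to the right and down, at radius r is drawn at 1 + k1 r^2 times it, then the intrinsics apply), "R" (3x3) and "t" (3): a world point X has camera coordinates R X + t; the wrist camera has in their place "hand_eye" (4x4, takes a point from camera to tool coordinates, whose origin is the TCP and whose axes are the flange's). Camera axes: x right, y down, z forward; pixel columns grow to the right and rows downward; lengths in mm; the calibration is good to about 2 mm. A picture is of the moment at which its call begins: read the wrist's pose just before it.
- workorder.job_done(): hands the job in, once; it reports no verdict.
The state is a dict: "clock": time; "joints": joint angles; "joint_vel": joint speeds; "joint_efforts": joint torques, N m; "position": TCP position; "ee_rot": TCP orientation; "contact_force": force on the tool from outside, world axes, zero at the start; "wrist_torque": the same for the moment, N m; "gripper_width": finger opening in mm.
Only numpy, scipy, OpenCV 4.12 (cv2) and the standard library are available. Lean on these libraries where they do the work, as an engineer would, in place of code of your own. Each camera call takes 0.05 s, during which the arm holds its last target. There are 200 camera calls.

## Working session

There is one attempt and no reset: what is moved stays moved. The work goes in short steps, Python scripts to look and compute and a tool call to move; the robot and the scene stay as the last step left them, time stands still between calls to the robot, and variables do not carry over. Pictures are saved under pics/ and viewed, about 12 in all and at most 16, crops included, and the job is handed in when it is done.

Besides the shell and the picture viewer there is one more tool, called after ">>>" by a JSON object that holds its "fn" and its "kwargs", one argument or row to a line. play_rows: Moves the arm, as the interface text tells. Its arguments: {"type":"object","properties":{"travel":{"type":"array","items":{"type":"array","items":{"type":"number"}}},"rotation":{"type":"array","items":{"type":"array","items":{"type":"number"}}},"grip":{"type":"array","items":{"type":"number"}}},"required":["travel","rotation","grip"]}

```bash
mkdir -p pics
python3 - <<'E'
from bench import arm,optics
import cv2,pickle
s=arm.read_state();print(s,arm.grip_depth)
for n in ("scene","side"):
    f=optics.get_image(n);pickle.dump(f,open(f"{n}.pkl","wb"));cv2.imwrite(f"pics/{n}0.png",f["image"]);print(n,f["camera_matrix"],f["k1"],f["R"],f["t"])
E
```

```text
{'clock': 0.0, 'joints': array([ 1.44658529e+00,  3.85586236e-01,  6.61085363e-03, -4.76647784e-04,
       -1.19399475e+00, -2.58601760e-01]), 'joint_vel': array([ 0.00022746,  0.00146663, -0.00012165,  0.00102291, -0.00032562,
        0.00023854]), 'joint_efforts': array([ 6.44600959e-05, -3.92290163e+01,  1.88402635e+01,  4.18618172e+00,
       -4.55620393e-03, -1.00152803e-06]), 'position': array([233.22596402, 579.22346952, 230.20112348]), 'ee_rot': array([ 9.81720317e-01, -1.90326004e-01, -1.48029275e-04,  1.09932438e-03]), 'contact_force': array([-0.58037114,  0.02496815,  0.63573653]), 'wrist_torque': array([-0.07368784, -0.03623688, -0.00866519]), 'gripper_width': 85.54916835400705} 18.700000000000003
scene [[474.16891839   0.         325.82731426]
 [  0.         474.16891839 238.66494645]
 [  0.           0.           1.        ]] 0.04191697647253606 [[ 0.24295417 -0.96982422 -0.02035305]
 [-0.70834762 -0.16303779 -0.68677677]
 [ 0.66273443  0.18127232 -0.72658339]] [ -94.9167739   399.09355747 1153.65529979]
side [[473.43262429   0.         323.09131136]
 [  0.         473.43262429 229.71289568]
 [  0.           0.           1.        ]] -0.06872901241543954 [[ 0.99556033 -0.09357278  0.01018677]
 [-0.02764257 -0.39410933 -0.91864777]
 [ 0.08997512  0.91428768 -0.39494621]] [-523.86257857   81.81540607 1179.73915352]
```

View pics/scene0.png

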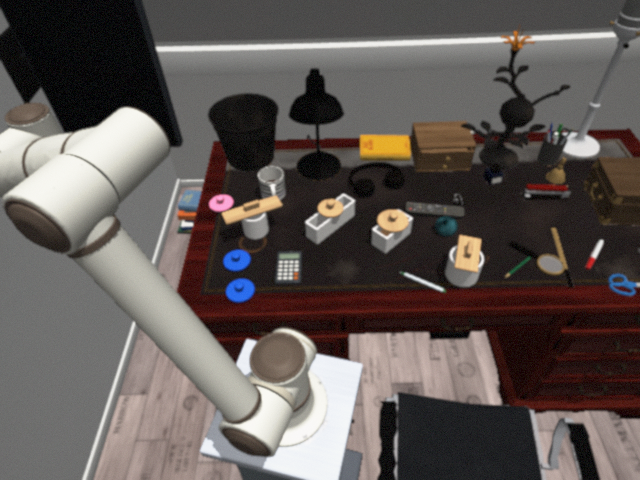

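View pics/side0.png

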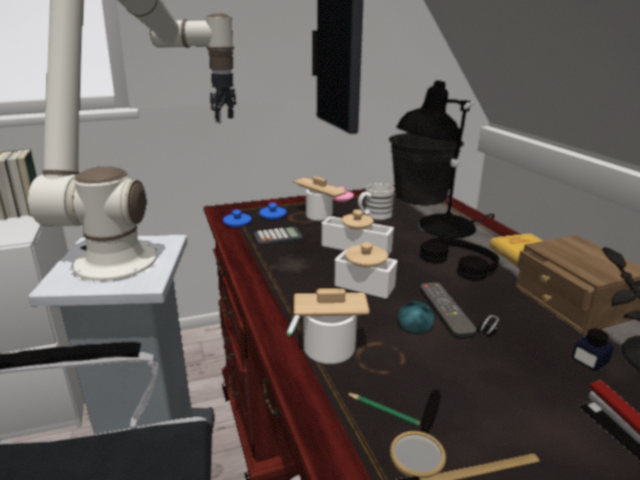

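The scene shows lid_long on jar_small (252,210), lid_small on jar_long (330,210), lid_large on jar_short (392,220) and lid_short on jar_large (466,252). The side view agrees. That makes two swaps.

```bash
cat > h.py <<'E'
import numpy as np,cv2,pickle
from scipy.spatial.transform import Rotation as Ro
def grab(n):
    from bench import arm,optics
    s=arm.read_state();f=optics.get_image(n)
    if "hand_eye" in f:
        T=np.eye(4);T[:3,:3]=Ro.from_quat(s["ee_rot"]).as_matrix();T[:3,3]=s["position"]
        M=np.linalg.inv(T@f["hand_eye"]);f["R"]=M[:3,:3];f["t"]=M[:3,3]
    return f
def cloud(f):
    h,w=f["depth"].shape
    uv=np.stack(np.meshgrid(np.arange(w),np.arange(h)),-1).reshape(-1,1,2).astype(np.float64)
    xy=cv2.undistortPoints(uv,f["camera_matrix"],np.array([f["k1"],0,0,0.])).reshape(-1,2)
    d=f["depth"].reshape(-1,1).astype(float)
    P=(np.c_[xy,np.ones(len(xy))]*d-f["t"])@f["R"]
    P[d[:,0]<=0]=np.nan
    return P.reshape(h,w,3)
def ortho(f,name,x=(350,800),y=(-450,450),res=1.5):
    "height image + colour, rows = x decreasing, columns = y decreasing"
    P=cloud(f).reshape(-1,3);c=f["image"].reshape(-1,3)
    ok=np.isfinite(P[:,0])&(P[:,0]>x[0])&(P[:,0]<x[1])&(P[:,1]>y[0])&(P[:,1]<y[1])&(P[:,2]<200)
    P,c=P[ok],c[ok];o=np.argsort(P[:,2]);P,c=P[o],c[o]
    im=np.zeros((int((x[1]-x[0])/res)+1,int((y[1]-y[0])/res)+1,3),np.uint8)
    im[((x[1]-P[:,0])/res).astype(int),((y[1]-P[:,1])/res).astype(int)]=c
    cv2.imwrite(name,cv2.dilate(im,np.ones((2,2))))
def wood(f):
    hsv=cv2.cvtColor(f["image"],cv2.COLOR_BGR2HSV)
    return cv2.inRange(hsv,(8,50,110),(28,200,255))>0
def white(f):
    hsv=cv2.cvtColor(f["image"],cv2.COLOR_BGR2HSV)
    return cv2.inRange(hsv,(0,0,120),(180,40,255))>0
def comps(f,mask,zlo,zhi,nmin=25,box=(350,850,-450,450)):
    P=cloud(f);z=P[...,2]
    m=mask&(z>zlo)&(z<zhi)&(P[...,0]>box[0])&(P[...,0]<box[1])&(P[...,1]>box[2])&(P[...,1]<box[3])
    n,l=cv2.connectedComponents(m.astype(np.uint8))
    for i in range(1,n):
        q=P[l==i]
        if len(q)<nmin: continue
        (cx,cy),(a,b),an=cv2.minAreaRect(q[:,:2].astype(np.float32))
        if a<b:a,b,an=b,a,an+90
        print("n%5d mean %s rect %.1f,%.1f size %.0fx%.0f longaxis %.1f deg z med %.1f (%.0f..%.0f)"%(len(q),q.mean(0).round(1),cx,cy,a,b,an%180,np.median(q[:,2]),*np.percentile(q[:,2],[2,98])))
E
python3 - <<'E'
from h import *
for n in("scene","side"):
    f=pickle.load(open(n+".pkl","rb"));ortho(f,f"pics/o_{n}.png")
    print(n,"wood");comps(f,wood(f),65,150)
    print("plates");comps(f,wood(f),72,92,15);comps(f,wood(f),93,112,15)
    print("pulls");comps(f,wood(f),98,112,10);comps(f,wood(f),115,140,10)
    print("white");comps(f,white(f),20,90)
E
python3 -c "
import cv2,numpy as np
cv2.imwrite('pics/o.png',np.vstack([cv2.imread('pics/o_%s.png'%n) for n in('scene','side')]))"
```

```text
scene wood
n  762 mean [529.8 272.1 104.4] rect 534.3,273.3 size 182x63 longaxis 129.6 deg z med 102.5 (96..127)
n  374 mean [610.4  39.3  84.5] rect 616.5,40.0 size 83x79 longaxis 135.6 deg z med 82.5 (77..108)
n  556 mean [ 598.7 -160.3   83.4] rect 606.5,-162.8 size 105x95 longaxis 126.0 deg z med 81.9 (74..106)
n  789 mean [ 493.4 -386.9  103.2] rect 499.6,-390.0 size 129x68 longaxis 177.5 deg z med 102.3 (76..127)
plates
n  323 mean [609.9  39.2  81.9] rect 615.1,41.5 size 79x79 longaxis 128.1 deg z med 82.1 (77..86)
n  497 mean [ 598.  -160.    81.6] rect 602.8,-159.4 size 98x93 longaxis 9.6 deg z med 81.5 (76..86)
n  671 mean [529.6 272.  102.2] rect 534.3,273.3 size 182x63 longaxis 129.6 deg z med 102.0 (96..108)
n   47 mean [612.2  41.  103.7] rect 615.8,42.0 size 25x23 longaxis 8.0 deg z med 104.0 (94..109)
n   51 mean [ 600.5 -160.   103.4] rect 601.6,-159.6 size 25x22 longaxis 10.3 deg z med 104.0 (94..109)
n  685 mean [ 493.5 -386.9  102.1] rect 499.7,-387.9 size 129x62 longaxis 177.2 deg z med 102.1 (97..107)
pulls
n  628 mean [529.7 272.6 102.5] rect 534.3,273.2 size 1
[... 3148 characters left out ...]
n  400 mean [713.6 267.9  67.8] rect 719.1,264.5 size 120x83 longaxis 53.6 deg z med 78.1 (22..89)
n  504 mean [531.1 243.2  55.6] rect 529.6,265.0 size 82x63 longaxis 108.7 deg z med 56.8 (22..88)
n   42 mean [717.1 237.3  63.2] rect 718.6,238.3 size 55x14 longaxis 169.4 deg z med 63.2 (59..68)
n   58 mean [717.9 238.4  48.4] rect 717.6,239.3 size 64x18 longaxis 165.2 deg z med 48.7 (44..54)
n 1340 mean [614.9  24.9  49.3] rect 619.4,38.1 size 183x60 longaxis 150.7 deg z med 51.4 (22..68)
n 1306 mean [ 603.7 -184.7   46. ] rect 605.7,-163.9 size 125x64 longaxis 149.0 deg z med 46.8 (21..67)
n 1847 mean [ 498.  -416.7   53.7] rect 503.3,-391.3 size 94x86 longaxis 69.9 deg z med 51.6 (22..86)
```

View pics/o.png

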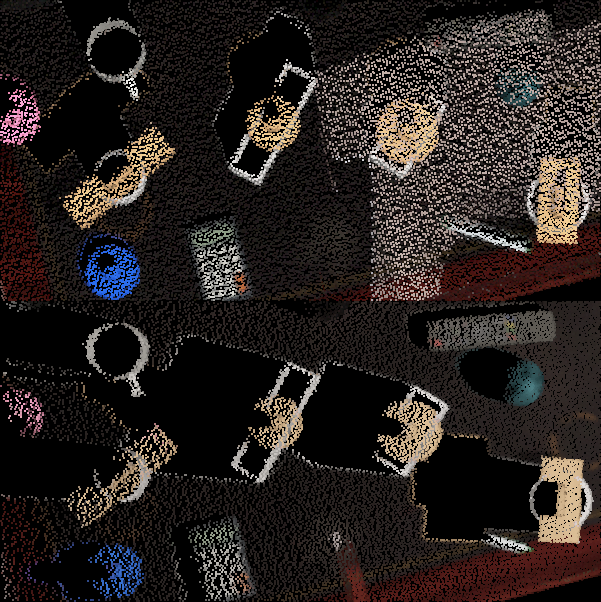

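Both orthos confirm which lid is on which jar, but the two cameras differ by 3–6 mm. I'll refine with the wrist camera from above.

```bash
cat > plan.py <<'E'
import sys,numpy as np
from scipy.linalg import fractional_matrix_power as fmp
from scipy.spatial.transform import Rotation as Ro
def down(x,y,z,yaw):
    a=np.radians(yaw);c,s=np.cos(a),np.sin(a)
    T=np.eye(4);T[:3,:3]=np.array([[c,s,0],[s,-c,0],[0,0,-1]]);T[:3,3]=x,y,z;return T
def cur():
    from bench import arm
    s=arm.read_state();T=np.eye(4);T[:3,:3]=Ro.from_quat(s["ee_rot"]).as_matrix();T[:3,3]=s["position"];return T
def row(A,B):
    "identical rows taking A to B"
    M=np.linalg.inv(A)@B;d=np.linalg.norm(M[:3,3]);r=np.linalg.norm(Ro.from_matrix(M[:3,:3]).as_rotvec())
    n=max(1,int(np.ceil(max(d/35,r/.09))))
    D=np.real(fmp(M,1/n));return n,(D[:3,3]/1000).round(4).tolist(),Ro.from_matrix(D[:3,:3]).as_rotvec().round(4).tolist()
def route(*pts):
    A=cur();p=A[:3,3];print("now",p.round(1),"yaw %.1f"%np.degrees(np.arctan2(A[1,0],A[0,0])))
    for q in pts:
        B=down(*q);print(q,*row(A,B));A=B
E
python3 - <<'E'
from plan import *
from h import *
f=grab("wrist");print(f["hand_eye"].round(3),f["camera_matrix"][0,0],f["k1"])
route((500,120,330,-40))
E
```

```text
[[-0.00000e+00 -9.58000e-01 -2.88000e-01  7.41070e+01]
 [ 1.00000e+00  0.00000e+00 -1.00000e-03 -6.40000e-01]
 [ 1.00000e-03 -2.88000e-01  9.58000e-01 -1.43332e+02]
 [ 0.00000e+00  0.00000e+00  0.00000e+00  1.00000e+00]] 343.2581750442947 -0.0016278257334772055
now [233.3 579.4 230.5] yaw -21.9
(500, 120, 330, -40) 16 [0.029, 0.0164, -0.0062] [0.0001, -0.0, 0.0197]
```

```bash
python3 -c "
from plan import *
route((570,150,260,-40))"
```

```text
now [233.3 579.4 230.5] yaw -21.9
(570, 150, 260, -40) 16 [0.0319, 0.0125, -0.0018] [0.0001, -0.0, 0.0197]
```

>>> {"fn": "play_rows", "kwargs": {
  "travel": [
    [0.0319, 0.0125, -0.0018],
    [0.0319, 0.0125, -0.0018],
    [0.0319, 0.0125, -0.0018],
    [0.0319, 0.0125, -0.0018],
    [0.0319, 0.0125, -0.0018],
    [0.0319, 0.0125, -0.0018],
    [0.0319, 0.0125, -0.0018],
    [0.0319, 0.0125, -0.0018]
  ],
  "rotation": [
    [0, 0, 0.0197],
    [0, 0, 0.0197],
    [0, 0, 0.0197],
    [0, 0, 0.0197],
    [0, 0, 0.0197],
    [0, 0, 0.0197],
    [0, 0, 0.0197],
    [0, 0, 0.0197]
  ],
  "grip": [0.6, 0.6, 0.6, 0.6, 0.6, 0.6, 0.6, 0.6]
}}

```text
clock: 0.82
position: [419.9, 377.1, 245.5]
ee_rot: [0.964, -0.267, -0.0, 0.0]
contact_force: [1.1, -0.5, 0.4]
gripper_width: 51.4
```

>>> {"fn": "play_rows", "kwargs": {
  "travel": [
    [0.0319, 0.0125, -0.0018],
    [0.0319, 0.0125, -0.0018],
    [0.0319, 0.0125, -0.0018],
    [0.0319, 0.0125, -0.0018],
    [0.0319, 0.0125, -0.0018],
    [0.0319, 0.0125, -0.0018],
    [0.0319, 0.0125, -0.0018],
    [0.0319, 0.0125, -0.0018],
    [0, 0, 0],
    [0, 0, 0],
    [0, 0, 0]
  ],
  "rotation": [
    [0, 0, 0.0197],
    [0, 0, 0.0197],
    [0, 0, 0.0197],
    [0, 0, 0.0197],
    [0, 0, 0.0197],
    [0, 0, 0.0197],
    [0, 0, 0.0197],
    [0, 0, 0.0197],
    [0, 0, 0],
    [0, 0, 0],
    [0, 0, 0]
  ],
  "grip": [0.6, 0.6, 0.6, 0.6, 0.6, 0.6, 0.6, 0.6, 0.6, 0.6, 0.6]
}}

```text
clock: 1.73
position: [570.8, 150.6, 259.7]
ee_rot: [0.94, -0.342, -0.0, 0.0]
contact_force: [0.2, 0.4, 0.2]
gripper_width: 51.3
```

```bash
cat > look.py <<'E'
import sys
from plan import *
from h import *
f=grab("wrist");n=sys.argv[1];cv2.imwrite(f"pics/{n}.png",f["image"]);pickle.dump(f,open(n+".pkl","wb"))
A=cur();print(A[:3,3].round(1),A[:3,0].round(3))
w=wood(f)
for a,b in((68,95),(95,114),(114,140)):print("wood",a,b);comps(f,w,a,b,60)
for a,b in((50,72),(72,92)):print("white rims",a,b);comps(f,white(f),a,b,60)
E
python3 look.py wA
```

```text
[570.6 151.2 259.8] [ 0.766 -0.642 -0.001]
wood 68 95
n 6448 mean [620.3  39.2  82.7] rect 619.0,39.1 size 81x81 longaxis 153.2 deg z med 82.7 (81..84)
wood 95 114
n  827 mean [619.2  39.8 105.8] rect 619.2,39.4 size 25x25 longaxis 135.2 deg z med 106.0 (102..108)
n 4997 mean [556.9 241.1 102.7] rect 538.8,271.4 size 184x54 longaxis 129.5 deg z med 102.7 (100..104)
wood 114 140
white rims 50 72
n  413 mean [680.2  32.4  65.7] rect 679.3,32.7 size 46x6 longaxis 150.7 deg z med 65.7 (63..67)
n  292 mean [655.6  -6.7  65.7] rect 654.9,-6.3 size 32x6 longaxis 150.6 deg z med 65.7 (64..67)
n  773 mean [ 558.7 -130.2   65.5] rect 557.8,-132.4 size 62x18 longaxis 50.0 deg z med 65.6 (63..67)
n  185 mean [716.2 236.6  61.9] rect 718.3,238.3 size 57x11 longaxis 167.2 deg z med 61.7 (58..66)
n 1122 mean [558.9  74.2  65. ] rect 566.4,69.4 size 60x52 longaxis 150.8 deg z med 65.7 (53..67)
n 1240 mean [740.  305.1  61.5] rect 732.1,300.4 size 78x31 longaxis 169.4 deg z med 61.8 (51..72)
n  125 mean [661.1 243.3  63.8] rect 660.9,244.2 size 11x7 longaxis 134.4 deg z med 64.7 (52..72)
n  112 mean [527.  234.8  61.4] rect 522.5,237.6 size 33x4 longaxis 154.1 deg z med 61.5 (51..72)
white rims 72 92
n 3083 mean [722.5 276.7  83.9] rect 718.4,276.4 size 104x87 longaxis 170.3 deg z med 83.8 (73..92)
n  219 mean [569.1 290.   84.3] rect 570.6,289.5 size 40x8 longaxis 123.1 deg z med 85.3 (73..87)
n  333 mean [516.5 246.7  84. ] rect 513.8,250.1 size 57x12 longaxis 129.7 deg z med 85.4 (74..87)
```

View pics/wA.png

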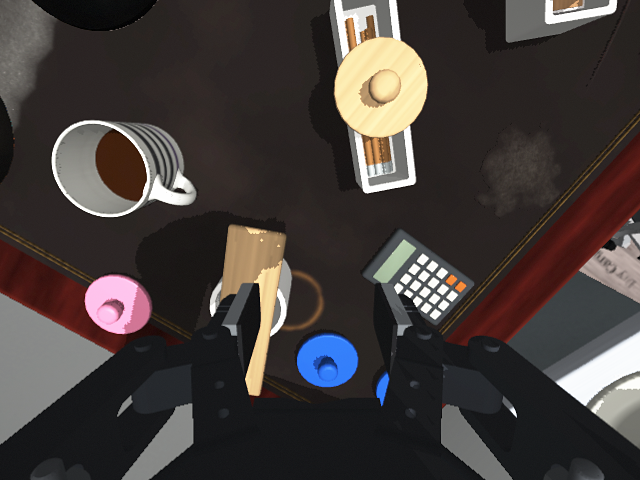

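The picture shows lid_small at (382,87) on jar_long, and lid_long at (255,300) on jar_small, cut off by the fingers. Calculator and blue look-alikes are clear. Next I fit the jars and plan the first pick.

```bash
cat > fit.py <<'E'
from h import *
from scipy.optimize import least_squares
def sel(f,z0,box):
    P=cloud(f);m=white(f)&(abs(P[...,2]-z0-.7)<2.2)&(P[...,0]>box[0])&(P[...,0]<box[1])&(P[...,1]>box[2])&(P[...,1]<box[3])
    return P[m][:,:2]
def band(d,w=6): # distance outside a rim band; d = outward distance from the outer edge (negative inside)
    return np.maximum(d,0)+np.maximum(-w-d,0)
def ring(q,r):
    s=least_squares(lambda p:band(np.hypot(*(q-p[:2]).T)-r),q.mean(0),loss="soft_l1",f_scale=.5)
    return s.x.round(1),round(np.sqrt(np.mean(s.fun**2)),2),len(q)
def box(q,L,W):
    (cx,cy),(a,b),an=cv2.minAreaRect(q.astype(np.float32));an+=90*(a<b)
    def res(p):
        c,s=np.cos(p[2]),np.sin(p[2]);d=q-p[:2];u=abs(d@[c,s])-L/2;v=abs(d@[-s,c])-W/2
        return band(np.maximum(u,v))
    s=least_squares(res,[cx,cy,np.radians(an)],loss="soft_l1",f_scale=.5,x_scale=[1,1,.02])
    return s.x[:2].round(1),np.degrees(s.x[2]).round(1)%180,round(np.sqrt(np.mean(s.fun**2)),2),(round(max(a,b)),round(min(a,b))),len(q)
E
python3 - <<'E'
from fit import *
from plan import *
f=pickle.load(open("wA.pkl","rb"))
print("jar_long",box(sel(f,65,(510,720,-40,130)),182,52))
print("jar_small",ring(sel(f,85,(480,590,210,325)),40))
route((619,39.3,150,-40),(619,39.3,86,-40))
E
```

```text
jar_long (array([619.6,  39.7]), np.float64(150.8), np.float64(0.03), (170, 52), 1718)
jar_small (array([539.5, 271.4]), np.float64(0.05), 453)
now [570.6 151.2 259.8] yaw -40.0
(619, 39.3, 150, -40) 5 [0.0218, 0.0109, 0.022] [0.0001, 0.0001, 0.0001]
(619, 39.3, 86, -40) 2 [-0.0, 0.0, 0.032] [0.0, 0.0, -0.0]
```

>>> {"fn": "play_rows", "kwargs": {
  "travel": [
    [0.0218, 0.0109, 0.022],
    [0.0218, 0.0109, 0.022],
    [0.0218, 0.0109, 0.022],
    [0.0218, 0.0109, 0.022],
    [0.0218, 0.0109, 0.022],
    [0, 0, 0],
    [0, 0, 0]
  ],
  "rotation": [
    [0, 0, 0],
    [0, 0, 0],
    [0, 0, 0],
    [0, 0, 0],
    [0, 0, 0],
    [0, 0, 0],
    [0, 0, 0]
  ],
  "grip": [0.6, 0.6, 0.6, 0.6, 0.6, 0.6, 0.6]
}}

```text
clock: 2.37
position: [618.7, 39.0, 148.5]
ee_rot: [0.94, -0.342, -0.001, 0.001]
contact_force: [-1.0, 1.3, 1.0]
gripper_width: 51.0
```

```bash
python3 -c "
from plan import *
route((619,39.3,86,-40))"
```

```text
now [618.7  39.  148.5] yaw -40.0
(619, 39.3, 86, -40) 2 [0.0, -0.0003, 0.0312] [0.0015, 0.001, 0.0]
```

>>> {"fn": "play_rows", "kwargs": {
  "travel": [
    [0, 0, 0.02],
    [0, 0, 0.02],
    [0, 0, 0.013],
    [0, 0, 0.0095],
    [0, 0, 0],
    [0, 0, 0],
    [0, 0, 0],
    [0, 0, 0],
    [0, 0, 0],
    [0, 0, 0],
    [0, 0, 0]
  ],
  "rotation": [
    [0, 0, 0],
    [0, 0, 0],
    [0, 0, 0],
    [0, 0, 0],
    [0, 0, 0],
    [0, 0, 0],
    [0, 0, 0],
    [0, 0, 0],
    [0, 0, 0],
    [0, 0, 0],
    [0, 0, 0]
  ],
  "grip": [0.6, 0.6, 0.6, 0.6, 0.6, 0, 0, 0, 0, 0, 0]
}}

```text
clock: 3.28
position: [620.8, 39.5, 89.6]
ee_rot: [0.94, -0.342, 0.002, -0.001]
contact_force: [-0.9, 2.6, 6.5]
gripper_width: 22.7
```

```bash
python3 -c "
from plan import *
route((619,39.3,146,-40),(445,0,90,-40),(445,0,22.5,-40))"
```

```text
now [620.8  39.5  89.6] yaw -40.0
(619, 39.3, 146, -40) 2 [-0.0006, 0.0006, -0.0282] [-0.0016, -0.0011, 0.0004]
(445, 0, 90, -40) 6 [-0.018, 0.0237, 0.0093] [0.0, 0.0, -0.0]
(445, 0, 22.5, -40) 2 [0.0, 0.0, 0.0338] [0.0, 0.0, -0.0]
```

>>> {"fn": "play_rows", "kwargs": {
  "travel": [
    [0, 0, -0.01],
    [0, 0, -0.02],
    [0, 0, -0.03],
    [0, 0, 0],
    [0, 0, 0]
  ],
  "rotation": [
    [0, 0, 0],
    [0, 0, 0],
    [0, 0, 0],
    [0, 0, 0],
    [0, 0, 0]
  ],
  "grip": [0, 0, 0, 0, 0]
}}

```text
clock: 3.7
position: [620.5, 39.0, 150.0]
ee_rot: [0.94, -0.342, 0.002, -0.001]
contact_force: [-0.1, 0.5, -1.4]
gripper_width: 22.8
```

```bash
python3 look.py wB; python3 -c "
from plan import *
from fit import *
f=pickle.load(open('wB.pkl','rb'))
print('jar_long',box(sel(f,65,(510,720,-50,130)),182,52))
route((445,0,90,-40),(445,0,40,-40))"
```

```text
[619.3  38.9 148.2] [ 0.766 -0.643 -0.   ]
wood 68 95
n12123 mean [ 608.1 -143.1   82.6] rect 606.9,-143.7 size 80x62 longaxis 154.3 deg z med 82.6 (81..84)
wood 95 114
n  595 mean [ 610.5 -153.9  104.5] rect 610.3,-153.9 size 23x9 longaxis 155.4 deg z med 104.6 (102..107)
n  365 mean [573.4 207.5 102.5] rect 570.8,216.4 size 65x8 longaxis 96.6 deg z med 102.7 (99..104)
wood 114 140
white rims 50 72
n 2944 mean [676.1   8.8  65.1] rect 666.8,13.3 size 74x52 longaxis 150.9 deg z med 65.7 (54..67)
n 1605 mean [ 560.7 -131.5   64.7] rect 561.8,-133.0 size 65x29 longaxis 44.4 deg z med 65.6 (53..67)
n  735 mean [720.2 236.1  62.3] rect 718.8,239.5 size 62x15 longaxis 166.9 deg z med 62.1 (58..67)
n   74 mean [718.2 234.8  50.8] rect 717.8,235.2 size 39x6 longaxis 166.9 deg z med 50.6 (50..52)
n  328 mean [698.1 301.8  59.5] rect 697.5,300.8 size 30x4 longaxis 46.3 deg z med 58.8 (50..71)
n  111 mean [662.1 243.3  68.3] rect 662.2,243.7 size 10x5 longaxis 135.1 deg z med 68.3 (64..72)
white rims 72 92
n 2351 mean [696.2 244.3  82.7] rect 694.7,244.5 size 73x48 longaxis 131.5 deg z med 82.0 (73..91)
jar_long (array([680.7,   5.5]), np.float64(151.1), np.float64(5.72), (74, 52), 2683)
now [619.3  38.9 148.2] yaw -40.0
(445, 0, 90, -40) 6 [-0.0181, 0.0236, 0.0097] [-0.0002, 0.0, -0.0001]
(445, 0, 40, -40) 2 [0.0, 0.0, 0.025] [0.0, 0.0, -0.0]
```

View pics/wB.png

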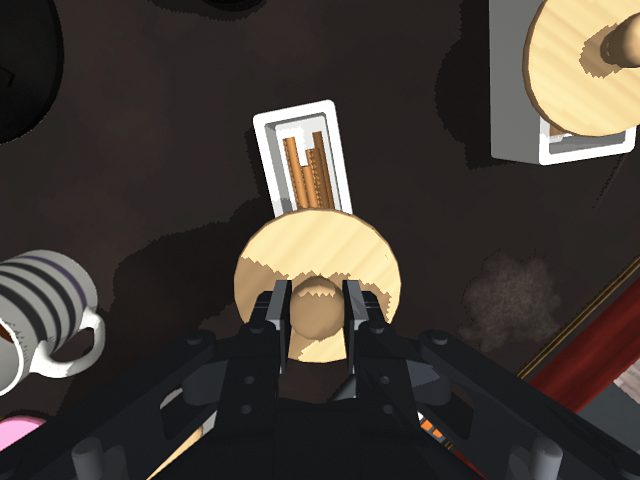

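lid_small is held level (knob at (318,305), plate from 235 to 400). Now the offset in hand.

```bash
cat > held.py <<'E'
import sys
from plan import *
from h import *
def toolcloud(f):
    g=dict(f);M=np.linalg.inv(f["hand_eye"]);g["R"],g["t"]=M[:3,:3],M[:3,3];return cloud(g)
def held(f,zr=(-20,25)):
    P=toolcloud(f);m=wood(f)&(P[...,2]>zr[0])&(P[...,2]<zr[1])&(abs(P[...,0])<110)&(abs(P[...,1])<60)
    m=cv2.morphologyEx(m.astype(np.uint8),cv2.MORPH_OPEN,np.ones((3,3)))>0
    q=P[m];zm=np.median(q[:,2]);q=q[abs(q[:,2]-zm)<3]
    c=np.linalg.lstsq(np.c_[q[:,:2],np.ones(len(q))],q[:,2],rcond=None)[0]
    print("plate z(tool) med %.1f, at axis %.1f, tilt deg about y,x: %s, n %d"%(zm,c[2],np.degrees(c[:2]).round(1),len(q)))
    return q
if __name__=="__main__":
    f=pickle.load(open(sys.argv[1]+".pkl","rb"));q=held(f);r=float(sys.argv[2])
    from fit import ring
    from scipy.optimize import least_squares
    h=cv2.convexHull(q[:,:2].astype(np.float32))[:,0]
    h=h[h[:,0]>-5]
    s=least_squares(lambda p:np.hypot(*(h-p).T)-r,[0,0],loss="soft_l1",f_scale=.5)
    print("centre in tool xy",s.x.round(1),"max|res|",abs(s.fun).max().round(2))
E
python3 held.py wB 41
```

```text
plate z(tool) med 6.8, at axis 7.0, tilt deg about y,x: [ 0.3 -0. ], n 12449
centre in tool xy [-0.7 -0.9] max|res| 0.64
```

>>> {"fn": "play_rows", "kwargs": {
  "travel": [
    [-0.0181, 0.0236, 0.0097],
    [-0.0181, 0.0236, 0.0097],
    [-0.0181, 0.0236, 0.0097],
    [-0.0181, 0.0236, 0.0097],
    [-0.0181, 0.0236, 0.0097],
    [-0.0181, 0.0236, 0.0097],
    [0, 0, 0.025],
    [0, 0, 0.02],
    [0, 0, 0],
    [0, 0, 0]
  ],
  "rotation": [
    [0, 0, 0],
    [0, 0, 0],
    [0, 0, 0],
    [0, 0, 0],
    [0, 0, 0],
    [0, 0, 0],
    [0, 0, 0],
    [0, 0, 0],
    [0, 0, 0],
    [0, 0, 0]
  ],
  "grip": [0, 0, 0, 0, 0, 0, 0, 0, 0, 0]
}}

```text
clock: 4.58
position: [444.2, -0.3, 43.5]
ee_rot: [0.94, -0.342, -0.002, 0.001]
contact_force: [1.0, 0.4, -0.5]
gripper_width: 23.0
```

>>> {"fn": "play_rows", "kwargs": {
  "travel": [
    [0, 0, 0.012],
    [0, 0, 0.004],
    [0, 0, 0.002],
    [0, 0, 0],
    [0, 0, 0]
  ],
  "rotation": [
    [0, 0, 0],
    [0, 0, 0],
    [0, 0, 0],
    [0, 0, 0],
    [0, 0, 0]
  ],
  "grip": [0, 0, 0, 0, 0]
}}

```text
clock: 5.0
position: [445.8, 0.4, 26.9]
ee_rot: [0.94, -0.342, 0.0, -0.0]
contact_force: [0.3, 0.3, -0.5]
gripper_width: 22.7
```

```bash
python3 -c "
from bench import arm
import numpy as np
for i in range(3):
    s=arm.read_state();print(s['position'],s['contact_force'])"
```

```text
[4.45774581e+02 3.81828151e-01 2.69190583e+01] [ 0.27182704  0.31918609 -0.46986976]
[4.45774581e+02 3.81828151e-01 2.69190583e+01] [ 0.27182704  0.31918609 -0.46986976]
[4.45774581e+02 3.81828151e-01 2.69190583e+01] [ 0.27182704  0.31918609 -0.46986976]
```

>>> {"fn": "play_rows", "kwargs": {
  "travel": [
    [0, 0, 0.001],
    [0, 0, 0.001],
    [0, 0, 0.001],
    [0, 0, 0],
    [0, 0, 0],
    [0, 0, 0],
    [0, 0, -0.01],
    [0, 0, -0.03],
    [0, 0, -0.04],
    [0, 0, -0.04],
    [0, 0, -0.04],
    [0, 0, 0]
  ],
  "rotation": [
    [0, 0, 0],
    [0, 0, 0],
    [0, 0, 0],
    [0, 0, 0],
    [0, 0, 0],
    [0, 0, 0],
    [0, 0, 0],
    [0, 0, 0],
    [0, 0, 0],
    [0, 0, 0],
    [0, 0, 0],
    [0, 0, 0]
  ],
  "grip": [0, 0, 0, 0.6, 0.6, 0.6, 0.6, 0.6, 0.6, 0.6, 0.6, 0.6]
}}

```text
clock: 6.0
position: [450.2, 1.2, 191.4]
ee_rot: [0.94, -0.341, 0.007, -0.004]
contact_force: [1.1, 0.6, 0.1]
gripper_width: 50.9
```

```bash
python3 look.py wC|head -2; python3 -c "
from plan import *
from fit import *
f=pickle.load(open('wC.pkl','rb'))
w=wood(f)
comps(f,w,12,24,60);comps(f,w,30,45,60)
print('jar_long',box(sel(f,65,(510,720,-50,130)),182,52))
route((539,271.4,190,-50.5),(539,271.4,135,-50.5))"
```

```text
[448.    1.  187.7] [ 0.766 -0.642  0.006]
wood 68 95
n 2329 mean [622.8  43.5  21.9] rect 623.7,42.7 size 144x14 longaxis 150.8 deg z med 22.0 (19..24)
n 4850 mean [ 4.478e+02 -1.000e-01  1.770e+01] rect 446.3,1.3 size 80x80 longaxis 167.4 deg z med 17.7 (16..19)
n   92 mean [386.4  90.1  14. ] rect 386.3,90.1 size 11x11 longaxis 104.1 deg z med 14.0 (13..15)
n   90 mean [371.6  85.9  14. ] rect 371.5,86.2 size 12x11 longaxis 102.8 deg z med 14.1 (12..16)
n  628 mean [446.8   0.8  40.7] rect 446.2,1.0 size 25x25 longaxis 49.1 deg z med 41.1 (36..43)
jar_long (array([619.5,  39.3]), np.float64(150.8), np.float64(0.08), (153, 53), 4254)
now [448.    1.  187.7] yaw -40.0
(539, 271.4, 190, -50.5) 9 [-0.0139, -0.0285, -0.0002] [-0.0011, -0.0006, 0.0204]
(539, 271.4, 135, -50.5) 2 [-0.0, 0.0, 0.0275] [0.0, 0.0, 0.0]
```

>>> {"fn": "play_rows", "kwargs": {
  "travel": [
    [-0.0139, -0.0285, 0],
    [-0.0139, -0.0285, 0],
    [-0.0139, -0.0285, 0],
    [-0.0139, -0.0285, 0],
    [-0.0139, -0.0285, 0],
    [-0.0139, -0.0285, 0],
    [-0.0139, -0.0285, 0],
    [-0.0139, -0.0285, 0],
    [-0.0139, -0.0285, 0],
    [0, 0, 0.03],
    [0, 0, 0],
    [0, 0, 0]
  ],
  "rotation": [
    [0, 0, 0.0204],
    [0, 0, 0.0204],
    [0, 0, 0.0204],
    [0, 0, 0.0204],
    [0, 0, 0.0204],
    [0, 0, 0.0204],
    [0, 0, 0.0204],
    [0, 0, 0.0204],
    [0, 0, 0.0204],
    [0, 0, 0],
    [0, 0, 0],
    [0, 0, 0]
  ],
  "grip": [0.6, 0.6, 0.6, 0.6, 0.6, 0.6, 0.6, 0.6, 0.6, 0.6, 0.6, 0.6]
}}

```text
clock: 7.05
position: [534.8, 269.1, 150.3]
ee_rot: [0.904, -0.427, -0.002, 0.003]
contact_force: [-0.1, 0.2, 0.4]
gripper_width: 51.2
```

```bash
python3 look.py wD; python3 -c "
from plan import *
route((539,271.4,109.5,-50.5))"
```

```text
[535.9 269.3 152.2] [ 0.636 -0.772  0.   ]
wood 68 95
wood 95 114
n24028 mean [547.2 260.9 102.7] rect 538.3,271.7 size 183x54 longaxis 129.5 deg z med 102.7 (101..104)
wood 114 140
n 2170 mean [540.4 269.3 125.9] rect 538.9,271.2 size 49x14 longaxis 129.3 deg z med 126.3 (121..128)
white rims 50 72
n  269 mean [704.1 239.9  61.8] rect 705.7,239.6 size 36x5 longaxis 148.7 deg z med 61.7 (58..66)
n  457 mean [551.2  96.9  65.7] rect 548.4,95.7 size 27x9 longaxis 40.2 deg z med 65.7 (64..67)
n 1920 mean [744.3 307.   59.5] rect 741.1,304.8 size 62x16 longaxis 154.7 deg z med 58.9 (50..71)
n  376 mean [660.2 244.8  64.7] rect 661.1,245.7 size 12x8 longaxis 109.2 deg z med 65.7 (53..72)
white rims 72 92
n 4046 mean [693.1 267.1  83.4] rect 701.5,278.3 size 93x56 longaxis 70.1 deg z med 82.3 (73..92)
n  721 mean [566.2 292.3  84.8] rect 565.8,293.1 size 53x11 longaxis 129.4 deg z med 85.4 (75..87)
n  610 mean [513.6 248.9  85.4] rect 512.8,249.1 size 51x10 longaxis 129.7 deg z med 85.5 (84..87)
now [535.9 269.3 152.2] yaw -50.5
(539, 271.4, 109.5, -50.5) 2 [0.0002, -0.0019, 0.0214] [0.0018, -0.0002, -0.0001]
```

View pics/wD.png

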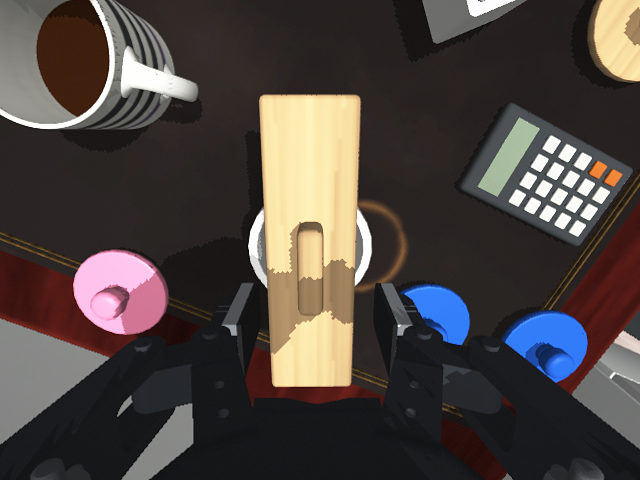

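lid_long's bar is at (310,268), axis 129.4°; the blue look-alikes are low and clear of the fingers. Descending and gripping.

>>> {"fn": "play_rows", "kwargs": {
  "travel": [
    [0.0002, -0.0019, 0.015],
    [0.0002, -0.0019, 0.015],
    [0, 0, 0.008],
    [0, 0, 0.004],
    [0, 0, 0],
    [0, 0, 0],
    [0, 0, 0],
    [0, 0, 0],
    [0, 0, 0],
    [0, 0, 0],
    [0, 0, 0]
  ],
  "rotation": [
    [0, 0, 0],
    [0, 0, 0],
    [0, 0, 0],
    [0, 0, 0],
    [0, 0, 0],
    [0, 0, 0],
    [0, 0, 0],
    [0, 0, 0],
    [0, 0, 0],
    [0, 0, 0],
    [0, 0, 0]
  ],
  "grip": [0.6, 0.6, 0.6, 0.6, 0.6, 0, 0, 0, 0, 0, 0]
}}

```text
clock: 8.02
position: [540.1, 272.5, 112.3]
ee_rot: [0.904, -0.427, 0.0, -0.0]
contact_force: [-1.9, -0.3, 4.3]
gripper_width: 12.4
```

>>> {"fn": "play_rows", "kwargs": {
  "travel": [
    [0, 0, -0.01],
    [0, 0, -0.02],
    [0, 0, -0.03],
    [0, 0, 0],
    [0, 0, 0],
    [0, 0, 0]
  ],
  "rotation": [
    [0, 0, 0],
    [0, 0, 0],
    [0, 0, 0],
    [0, 0, 0],
    [0, 0, 0],
    [0, 0, 0]
  ],
  "grip": [0, 0, 0, 0, 0, 0]
}}

```text
clock: 8.52
position: [539.3, 272.3, 171.3]
ee_rot: [0.904, -0.427, -0.0, 0.0]
contact_force: [-0.9, 0.8, -2.4]
gripper_width: 12.4
```

```bash
cat > held2.py <<'E'
import sys
from held import *
from fit import *
n,L,W=sys.argv[1],float(sys.argv[2]),float(sys.argv[3])
f=grab("wrist");pickle.dump(f,open(n+".pkl","wb"))
q=held(f)[:,:2]
h=cv2.convexHull(q.astype(np.float32))[:,0].astype(float)
(cx,cy),(a,b),an=cv2.minAreaRect(q.astype(np.float32));an+=90*(a<b);an=(an+90)%180-90
u=np.array([np.cos(np.radians(an)),np.sin(np.radians(an))])
# far edge along +u seen by the camera gives the centre along the length
print("rect",(round(cx,1),round(cy,1)),"size %.0fx%.0f"%(max(a,b),min(a,b)),"yaw err %.1f"%an,"far edge->centre",round((q@u).max()-L/2,1))
E
python3 held2.py wE 184 54; python3 -c "
from plan import *
route((619.5,39.4,175,-29.2),(619.5,39.4,100,-29.2))
from fit import *
f=pickle.load(open('wE.pkl','rb'))
print('jar_small',ring(sel(f,85,(480,590,210,325)),40))
"
```

```text
plate z(tool) med 9.4, at axis 9.5, tilt deg about y,x: [ 0.1 -0.9], n 24073
rect (11.3, -0.4) size 160x54 yaw err 0.0 far edge->centre -0.6
now [539.1 272.  170.6] yaw -50.5
(619.5, 39.4, 175, -29.2) 8 [0.0269, 0.0153, -0.0005] [0.0002, 0.0001, -0.0465]
(619.5, 39.4, 100, -29.2) 3 [-0.0, -0.0, 0.025] [0.0, 0.0, 0.0]fit.py:9: RuntimeWarning: Mean of empty slice.
  s=least_squares(lambda p:band(np.hypot(*(q-p[:2]).T)-r),q.mean(0),loss="soft_l1",f_scale=.5)
  ret = um.true_divide(
Traceback (most recent call last):
  File "fit.py", line 9, in ring
    s=least_squares(lambda p:band(np.hypot(*(q-p[:2]).T)-r),q.mean(0),loss="soft_l1",f_scale=.5)
ValueError: Initial guess is outside of provided bounds
```

>>> {"fn": "play_rows", "kwargs": {
  "travel": [
    [0.0269, 0.0154, -0.0005],
    [0.0269, 0.0154, -0.0005],
    [0.0269, 0.0154, -0.0005],
    [0.0269, 0.0154, -0.0005],
    [0.0269, 0.0154, -0.0005],
    [0.0269, 0.0154, -0.0005],
    [0.0269, 0.0154, -0.0005],
    [0.0269, 0.0154, -0.0005],
    [0, 0, 0.02],
    [0, 0, 0.03],
    [0, 0, 0.015],
    [0, 0, 0]
  ],
  "rotation": [
    [0, 0, -0.0465],
    [0, 0, -0.0465],
    [0, 0, -0.0465],
    [0, 0, -0.0465],
    [0, 0, -0.0465],
    [0, 0, -0.0465],
    [0, 0, -0.0465],
    [0, 0, -0.0465],
    [0, 0, 0],
    [0, 0, 0],
    [0, 0, 0],
    [0, 0, 0]
  ],
  "grip": [0, 0, 0, 0, 0, 0, 0, 0, 0, 0, 0, 0]
}}

```text
clock: 9.57
position: [616.4, 38.1, 104.7]
ee_rot: [0.967, -0.253, -0.005, 0.003]
contact_force: [-0.8, 0.5, -0.9]
gripper_width: 12.7
```

>>> {"fn": "play_rows", "kwargs": {
  "travel": [
    [0, 0, 0],
    [0, 0, 0]
  ],
  "rotation": [
    [0, 0, 0],
    [0, 0, 0]
  ],
  "grip": [0, 0]
}}

```text
clock: 9.73
position: [620.8, 39.5, 111.1]
ee_rot: [0.968, -0.252, 0.001, -0.0]
contact_force: [-0.1, -0.0, 0.0]
gripper_width: 12.5
```

```bash
python3 held2.py wF 184 54; python3 -c "
from plan import *
route((619.8,39,94,-29.2),(619.8,39,83,-29.2))"
```

```text
plate z(tool) med 9.4, at axis 9.5, tilt deg about y,x: [ 0.1 -0.9], n 24064
rect (11.5, -0.3) size 160x54 yaw err 0.0 far edge->centre -0.3
now [621.   39.6 111.7] yaw -29.2
(619.8, 39, 94, -29.2) 1 [-0.0008, 0.0012, 0.0177] [-0.0013, -0.0019, 0.0007]
(619.8, 39, 83, -29.2) 1 [0.0, 0.0, 0.011] [0.0, 0.0, 0.0]
```

>>> {"fn": "play_rows", "kwargs": {
  "travel": [
    [-0.0006, 0.0006, 0.01],
    [0, 0, 0.006],
    [0, 0, 0.003],
    [0, 0, 0.002],
    [0, 0, 0.002],
    [0, 0, 0.002],
    [0, 0, 0],
    [0, 0, 0]
  ],
  "rotation": [
    [0, 0, 0],
    [0, 0, 0],
    [0, 0, 0],
    [0, 0, 0],
    [0, 0, 0],
    [0, 0, 0],
    [0, 0, 0],
    [0, 0, 0]
  ],
  "grip": [0, 0, 0, 0, 0, 0, 0, 0]
}}

```text
clock: 10.45
position: [619.3, 39.0, 85.4]
ee_rot: [0.968, -0.252, -0.0, 0.0]
contact_force: [0.1, -0.6, 0.3]
gripper_width: 12.5
```

>>> {"fn": "play_rows", "kwargs": {
  "travel": [
    [0, 0, 0.001],
    [0, 0, 0.001],
    [0, 0, 0.001],
    [0, 0, 0],
    [0, 0, 0]
  ],
  "rotation": [
    [0, 0, 0],
    [0, 0, 0],
    [0, 0, 0],
    [0, 0, 0],
    [0, 0, 0]
  ],
  "grip": [0, 0, 0, 0, 0]
}}

```text
clock: 10.87
position: [619.5, 39.0, 83.5]
ee_rot: [0.968, -0.252, 0.0, -0.0]
contact_force: [-2.8, -0.2, 6.2]
gripper_width: 12.5
```

```bash
python3 -c "
from plan import *
A=down(619.5,39.2,82.5,-29.2)
route()
for B in [down(619.5,39.2,170,-29.2),down(446.2,1.1,120,-40)]:print(row(A,B));A=B"
```

```text
now [619.5  39.   83.5] yaw -29.2
(3, [0.0, 0.0, -0.0292], [0.0, 0.0, 0.0])
(6, [-0.0205, 0.0213, 0.0083], [0.0, 0.0, 0.0314])
```

>>> {"fn": "play_rows", "kwargs": {
  "travel": [
    [0, 0, 0],
    [0, 0, 0],
    [0, 0, 0],
    [0, 0, -0.01],
    [0, 0, -0.03],
    [0, 0, -0.04],
    [0, 0, 0],
    [0, 0, 0],
    [0, 0, 0]
  ],
  "rotation": [
    [0, 0, 0],
    [0, 0, 0],
    [0, 0, 0],
    [0, 0, 0],
    [0, 0, 0],
    [0, 0, 0],
    [0, 0, 0],
    [0, 0, 0],
    [0, 0, 0]
  ],
  "grip": [0.6, 0.6, 0.6, 0.6, 0.6, 0.6, 0.6, 0.6, 0.6]
}}

```text
clock: 11.62
position: [619.1, 39.1, 162.9]
ee_rot: [0.968, -0.252, 0.0, -0.0]
contact_force: [-0.7, 0.1, -0.8]
gripper_width: 51.1
```

```bash
python3 look.py wG; python3 -c "
from plan import *
route((446.2,1.1,120,-40),(446.2,1.1,70,-40))"
```

```text
[618.6  38.9 161.9] [ 0.873 -0.488 -0.001]
wood 68 95
n12485 mean [ 613.  -149.    82.6] rect 610.6,-146.6 size 95x63 longaxis 165.8 deg z med 82.6 (81..84)
n17154 mean [629.8  33.8  73.8] rect 619.6,39.5 size 184x54 longaxis 150.8 deg z med 73.7 (72..75)
wood 95 114
n  590 mean [ 609.  -154.1  104.7] rect 608.3,-154.5 size 24x10 longaxis 164.0 deg z med 104.8 (102..107)
n 1377 mean [620.8  39.   97.3] rect 619.8,39.5 size 49x13 longaxis 150.3 deg z med 97.4 (95..99)
wood 114 140
white rims 50 72
n 1189 mean [ 661.5 -177.9   65.5] rect 662.0,-179.5 size 52x25 longaxis 89.7 deg z med 65.6 (64..67)
n 1292 mean [ 561.  -131.2   64.7] rect 560.9,-133.5 size 67x29 longaxis 43.9 deg z med 65.5 (53..67)
n   60 mean [736.  233.6  50.8] rect 735.6,233.6 size 29x5 longaxis 11.0 deg z med 50.6 (50..52)
n  663 mean [718.8 235.8  62.3] rect 718.1,238.3 size 57x13 longaxis 166.3 deg z med 62.5 (58..67)
n  106 mean [662.2 243.5  68.3] rect 662.6,243.9 size 10x5 longaxis 142.4 deg z med 68.6 (63..72)
n  394 mean [526.2 235.2  61.8] rect 522.1,237.9 size 35x5 longaxis 153.8 deg z med 62.2 (51..72)
white rims 72 92
n 1896 mean [693.  244.1  81.9] rect 697.9,248.7 size 72x28 longaxis 169.4 deg z med 81.4 (73..91)
n  533 mean [526.6 236.7  81.6] rect 522.2,242.2 size 44x12 longaxis 144.9 deg z med 83.3 (73..87)
now [618.6  38.9 161.9] yaw -29.2
(446.2, 1.1, 120, -40) 6 [-0.0204, 0.0212, 0.007] [0.0001, 0.0002, 0.0314]
(446.2, 1.1, 70, -40) 2 [0.0, 0.0, 0.025] [0.0, 0.0, -0.0]
```

lid_long is home: plate top at 73 mm, centred and aligned. Next I fetch lid_small.

>>> {"fn": "play_rows", "kwargs": {
  "travel": [
    [-0.0204, 0.0212, 0.007],
    [-0.0204, 0.0212, 0.007],
    [-0.0204, 0.0212, 0.007],
    [-0.0204, 0.0212, 0.007],
    [-0.0204, 0.0212, 0.007],
    [-0.0204, 0.0212, 0.007],
    [0, 0, 0.03],
    [0, 0, 0.02],
    [0, 0, 0],
    [0, 0, 0],
    [0, 0, 0]
  ],
  "rotation": [
    [0, 0, 0.0314],
    [0, 0, 0.0314],
    [0, 0, 0.0314],
    [0, 0, 0.0314],
    [0, 0, 0.0314],
    [0, 0, 0.0314],
    [0, 0, 0],
    [0, 0, 0],
    [0, 0, 0],
    [0, 0, 0],
    [0, 0, 0]
  ],
  "grip": [0.6, 0.6, 0.6, 0.6, 0.6, 0.6, 0.6, 0.6, 0.6, 0.6, 0.6]
}}

```text
clock: 12.58
position: [447.8, 1.3, 70.8]
ee_rot: [0.94, -0.342, 0.0, 0.0]
contact_force: [0.1, 1.2, -0.3]
gripper_width: 51.1
```

```bash
python3 -c "
from plan import *
from h import *
f=grab('wrist');comps(f,wood(f),30,45,60)
route((446.2,1.1,25,-40))"
```

```text
n 1634 mean [447.5  -0.   40.4] rect 446.5,1.0 size 25x25 longaxis 55.2 deg z med 41.0 (33..43)
now [448.2   1.4  71.1] yaw -40.0
(446.2, 1.1, 25, -40) 2 [-0.0007, 0.0008, 0.0231] [-0.0006, -0.0005, 0.0002]
```

Descend 45 mm, grip and lift.

>>> {"fn": "play_rows", "kwargs": {
  "travel": [
    [-0.001, 0.001, 0.02],
    [0, 0, 0.015],
    [0, 0, 0.007],
    [0, 0, 0.003],
    [0, 0, 0],
    [0, 0, 0],
    [0, 0, 0],
    [0, 0, 0],
    [0, 0, 0],
    [0, 0, 0],
    [0, 0, 0]
  ],
  "rotation": [
    [0, 0, 0],
    [0, 0, 0],
    [0, 0, 0],
    [0, 0, 0],
    [0, 0, 0],
    [0, 0, 0],
    [0, 0, 0],
    [0, 0, 0],
    [0, 0, 0],
    [0, 0, 0],
    [0, 0, 0]
  ],
  "grip": [0.6, 0.6, 0.6, 0.6, 0.6, 0, 0, 0, 0, 0, 0]
}}

```text
clock: 13.55
position: [446.5, 1.3, 26.5]
ee_rot: [0.94, -0.342, 0.001, -0.001]
contact_force: [-0.9, -0.2, 6.0]
gripper_width: 22.9
```

>>> {"fn": "play_rows", "kwargs": {
  "travel": [
    [0, 0, -0.01],
    [0, 0, -0.03],
    [0, 0, -0.04],
    [0, 0, -0.04],
    [0, 0, -0.03],
    [0, 0, 0],
    [0, 0, 0],
    [0, 0, 0]
  ],
  "rotation": [
    [0, 0, 0],
    [0, 0, 0],
    [0, 0, 0],
    [0, 0, 0],
    [0, 0, 0],
    [0, 0, 0],
    [0, 0, 0],
    [0, 0, 0]
  ],
  "grip": [0, 0, 0, 0, 0, 0, 0, 0]
}}

```text
clock: 14.22
position: [444.8, 0.9, 174.9]
ee_rot: [0.94, -0.342, -0.001, -0.0]
contact_force: [-1.5, -0.5, -0.9]
gripper_width: 23.2
```

```bash
python3 - <<'E'
from h import *
pickle.dump(grab("wrist"),open("wH.pkl","wb"))
E
python3 held.py wH 41;python3 -c "
from plan import *
route((539.3,271.4,180,-40))
from fit import *
f=pickle.load(open('wH.pkl','rb'))
q=sel(f,85,(480,600,210,325));print(len(q))
if len(q)>50:print('jar_small',ring(q,40))"
```

```text
plate z(tool) med 8.8, at axis 8.9, tilt deg about y,x: [0.3 0. ], n 12309
centre in tool xy [-0.7 -0.8] max|res| 0.83
now [444.6   0.8 174.2] yaw -40.0
(539.3, 271.4, 180, -40) 9 [-0.0113, -0.0298, -0.0007] [0.0002, 0.0002, -0.0]
800
jar_small (array([539.4, 270.6]), np.float64(0.12), 800)
```

>>> {"fn": "play_rows", "kwargs": {
  "travel": [
    [-0.0112, -0.0297, 0],
    [-0.0112, -0.0297, 0],
    [-0.0112, -0.0297, 0],
    [-0.0112, -0.0297, 0],
    [-0.0112, -0.0297, 0],
    [-0.0112, -0.0297, 0],
    [-0.0112, -0.0297, 0],
    [-0.0112, -0.0297, 0],
    [-0.0112, -0.0297, 0],
    [0, 0, 0.02],
    [0, 0, 0.02],
    [0, 0, 0]
  ],
  "rotation": [
    [0, 0, 0],
    [0, 0, 0],
    [0, 0, 0],
    [0, 0, 0],
    [0, 0, 0],
    [0, 0, 0],
    [0, 0, 0],
    [0, 0, 0],
    [0, 0, 0],
    [0, 0, 0],
    [0, 0, 0],
    [0, 0, 0]
  ],
  "grip": [0, 0, 0, 0, 0, 0, 0, 0, 0, 0, 0, 0]
}}

```text
clock: 15.27
position: [536.9, 269.0, 128.5]
ee_rot: [0.94, -0.342, -0.004, 0.005]
contact_force: [-1.3, -0.1, -2.3]
gripper_width: 22.9
```

>>> {"fn": "play_rows", "kwargs": {
  "travel": [
    [0, 0, 0],
    [0, 0, 0],
    [0, 0, 0]
  ],
  "rotation": [
    [0, 0, 0],
    [0, 0, 0],
    [0, 0, 0]
  ],
  "grip": [0, 0, 0]
}}

```text
clock: 15.52
position: [540.9, 270.6, 136.4]
ee_rot: [0.94, -0.342, 0.001, -0.001]
contact_force: [0.2, -0.2, -1.0]
gripper_width: 22.7
```

```bash
python3 -c "
from plan import *
from fit import *
f=grab('wrist');q=sel(f,85,(480,600,210,325));print(len(q))
if len(q)>50:print('jar_small',ring(q,40))
route((539.5,270.4,113,-40))"
```

```text
855
jar_small (array([539.4, 271.8]), np.float64(0.0), 855)
now [540.9 270.7 136.6] yaw -40.0
(539.5, 270.4, 113, -40) 1 [-0.0009, 0.0011, 0.0236] [-0.002, -0.0006, -0.0002]
```

>>> {"fn": "play_rows", "kwargs": {
  "travel": [
    [-0.0005, 0, 0.01],
    [0, 0, 0.008],
    [0, 0, 0.004],
    [0, 0, 0.002],
    [0, 0, 0.002],
    [0, 0, 0.002],
    [0, 0, 0],
    [0, 0, 0]
  ],
  "rotation": [
    [0, 0, 0],
    [0, 0, 0],
    [0, 0, 0],
    [0, 0, 0],
    [0, 0, 0],
    [0, 0, 0],
    [0, 0, 0],
    [0, 0, 0]
  ],
  "grip": [0, 0, 0, 0, 0, 0, 0, 0]
}}

```text
clock: 16.23
position: [540.0, 271.0, 107.4]
ee_rot: [0.94, -0.342, 0.0, -0.0]
contact_force: [0.0, -0.8, -0.8]
gripper_width: 22.7
```

>>> {"fn": "play_rows", "kwargs": {
  "travel": [
    [0, 0, 0.001],
    [0, 0, 0.001],
    [0, 0, 0.001],
    [0, 0, 0],
    [0, 0, 0]
  ],
  "rotation": [
    [0, 0, 0],
    [0, 0, 0],
    [0, 0, 0],
    [0, 0, 0],
    [0, 0, 0]
  ],
  "grip": [0, 0, 0, 0, 0]
}}

```text
clock: 16.65
position: [539.9, 270.9, 104.4]
ee_rot: [0.94, -0.342, -0.0, 0.0]
contact_force: [0.9, 0.9, -1.0]
gripper_width: 22.4
```

Plug is in with no contact; a little lower to seat.

>>> {"fn": "play_rows", "kwargs": {
  "travel": [
    [0, 0, 0.001],
    [0, 0, 0.001],
    [0, 0, 0.001],
    [0, 0, 0],
    [0, 0, 0]
  ],
  "rotation": [
    [0, 0, 0],
    [0, 0, 0],
    [0, 0, 0],
    [0, 0, 0],
    [0, 0, 0]
  ],
  "grip": [0, 0, 0, 0, 0]
}}

```text
clock: 17.07
position: [540.0, 271.0, 102.6]
ee_rot: [0.94, -0.342, 0.0, -0.0]
contact_force: [-1.7, -0.5, 4.9]
gripper_width: 22.5
```

>>> {"fn": "play_rows", "kwargs": {
  "travel": [
    [0, 0, 0],
    [0, 0, 0],
    [0, 0, 0],
    [0, 0, -0.01],
    [0, 0, -0.03],
    [0, 0, -0.04],
    [0, 0, 0],
    [0, 0, 0],
    [0, 0, 0]
  ],
  "rotation": [
    [0, 0, 0],
    [0, 0, 0],
    [0, 0, 0],
    [0, 0, 0],
    [0, 0, 0],
    [0, 0, 0],
    [0, 0, 0],
    [0, 0, 0],
    [0, 0, 0]
  ],
  "grip": [0.6, 0.6, 0.6, 0.6, 0.6, 0.6, 0.6, 0.6, 0.6]
}}

```text
clock: 17.82
position: [539.7, 270.9, 181.9]
ee_rot: [0.94, -0.342, 0.0, -0.0]
contact_force: [-0.5, -0.5, -0.9]
gripper_width: 51.4
```

```bash
python3 -c "
from plan import *
from fit import *
f=grab('wrist');comps(f,wood(f),80,140,60)
q=sel(f,85,(480,600,210,325));print(len(q))
route((570,-150,260,-20))"
```

```text
n 9682 mean [542.8 270.   96.5] rect 540.6,271.9 size 80x80 longaxis 93.7 deg z med 93.8 (92..118)
0
now [539.4 270.6 180.9] yaw -40.0
(570, -150, 260, -20) 13 [0.0187, 0.0267, -0.0061] [0.0001, 0.0001, -0.0269]
```

lid_small is seated (plate top 93 mm). Now the right pair.

```bash
python3 -c "
from plan import *
route((540,-240,270,-31))"
```

```text
now [539.4 270.6 180.9] yaw -40.0
(540, -240, 270, -31) 15 [0.02, 0.0276, -0.0059] [0.0001, 0.0, -0.0105]
```

>>> {"fn": "play_rows", "kwargs": {
  "travel": [
    [0.02, 0.0276, -0.0059],
    [0.02, 0.0276, -0.0059],
    [0.02, 0.0276, -0.0059],
    [0.02, 0.0276, -0.0059],
    [0.02, 0.0276, -0.0059],
    [0.02, 0.0276, -0.0059],
    [0.02, 0.0276, -0.0059],
    [0.02, 0.0276, -0.0059]
  ],
  "rotation": [
    [0, 0, -0.0105],
    [0, 0, -0.0105],
    [0, 0, -0.0105],
    [0, 0, -0.0105],
    [0, 0, -0.0105],
    [0, 0, -0.0105],
    [0, 0, -0.0105],
    [0, 0, -0.0105]
  ],
  "grip": [0.6, 0.6, 0.6, 0.6, 0.6, 0.6, 0.6, 0.6]
}}

```text
clock: 18.53
position: [529.5, -3.3, 227.6]
ee_rot: [0.953, -0.302, -0.001, 0.001]
contact_force: [1.7, -0.0, -0.0]
gripper_width: 51.2
```

>>> {"fn": "play_rows", "kwargs": {
  "travel": [
    [0.02, 0.0276, -0.0059],
    [0.02, 0.0276, -0.0059],
    [0.02, 0.0276, -0.0059],
    [0.02, 0.0276, -0.0059],
    [0.02, 0.0276, -0.0059],
    [0.02, 0.0276, -0.0059],
    [0.02, 0.0276, -0.0059],
    [0, 0, 0],
    [0, 0, 0],
    [0, 0, 0],
    [0, 0, 0]
  ],
  "rotation": [
    [0, 0, -0.0105],
    [0, 0, -0.0105],
    [0, 0, -0.0105],
    [0, 0, -0.0105],
    [0, 0, -0.0105],
    [0, 0, -0.0105],
    [0, 0, -0.0105],
    [0, 0, 0],
    [0, 0, 0],
    [0, 0, 0],
    [0, 0, 0]
  ],
  "grip": [0.6, 0.6, 0.6, 0.6, 0.6, 0.6, 0.6, 0.6, 0.6, 0.6, 0.6]
}}

```text
clock: 19.45
position: [540.8, -238.9, 268.9]
ee_rot: [0.964, -0.267, -0.001, -0.0]
contact_force: [0.8, -0.5, 0.7]
gripper_width: 51.1
```

```bash
python3 look.py wI
python3 - <<'E'
from fit import *
from plan import *
f=pickle.load(open("wI.pkl","rb"))
print("jar_short",box(sel(f,65,(530,690,-240,-90)),126,60))
print("jar_large",ring(sel(f,85,(440,560,-450,-330)),47))
route((605,-162,150,-31),(605,-162,130,-31))
E
```

```text
[ 541.  -238.8  269.3] [ 0.858 -0.513 -0.001]
wood 68 95
n 6823 mean [ 607.7 -164.6   82.8] rect 606.4,-162.6 size 95x95 longaxis 175.9 deg z med 82.8 (81..84)
n 6813 mean [626.4  31.   73.8] rect 620.0,39.4 size 183x56 longaxis 150.7 deg z med 73.9 (71..75)
wood 95 114
n 8605 mean [ 508.  -387.6  102.6] rect 502.4,-388.7 size 128x62 longaxis 177.3 deg z med 102.6 (101..104)
n  670 mean [ 606.2 -164.2  105.2] rect 606.0,-162.6 size 25x25 longaxis 152.9 deg z med 106.0 (97..108)
n  573 mean [619.8  37.8  97.4] rect 619.1,39.0 size 49x13 longaxis 149.5 deg z med 97.5 (95..99)
wood 114 140
n  957 mean [ 503.6 -388.   126. ] rect 502.5,-388.6 size 49x13 longaxis 177.3 deg z med 126.2 (123..128)
white rims 50 72
n  828 mean [ 652.  -192.3   64.4] rect 647.0,-186.7 size 60x32 longaxis 58.7 deg z med 65.6 (53..67)
n  191 mean [ 536.6 -357.9   61.4] rect 536.0,-358.1 size 34x3 longaxis 130.9 deg z med 61.5 (50..72)
n 1001 mean [622.7   8.6  59.6] rect 608.1,16.3 size 180x10 longaxis 153.4 deg z med 60.1 (50..67)
n  612 mean [ 557.2 -135.    63.7] rect 560.1,-135.2 size 61x21 longaxis 64.5 deg z med 65.5 (51..67)
n  347 mean [519.9 238.6  57.5] rect 520.1,239.8 size 50x11 longaxis 147.6 deg z med 57.2 (50..67)
white rims 72 92
n  270 mean [ 500.1 -430.    85.4] rect 500.3,-430.6 size 46x8 longaxis 177.8 deg z med 85.5 (84..87)
n  586 mean [ 508.7 -350.9   84.2] rect 505.2,-352.2 size 76x21 longaxis 176.8 deg z med 85.3 (74..87)
jar_short (array([ 606.9, -162.7]), np.float64(149.0), np.float64(0.05), (125, 60), 1147)
jar_large (array([ 502.1, -387.7]), np.float64(0.02), 762)
now [ 541.  -238.8  269.3] yaw -30.9
(605, -162, 150, -31) 5 [0.0031, -0.0198, 0.0238] [0.0001, 0.0003, 0.0004]
(605, -162, 130, -31) 1 [0.0, -0.0, 0.02] [0.0, 0.0, 0.0]
```

View pics/wI.png

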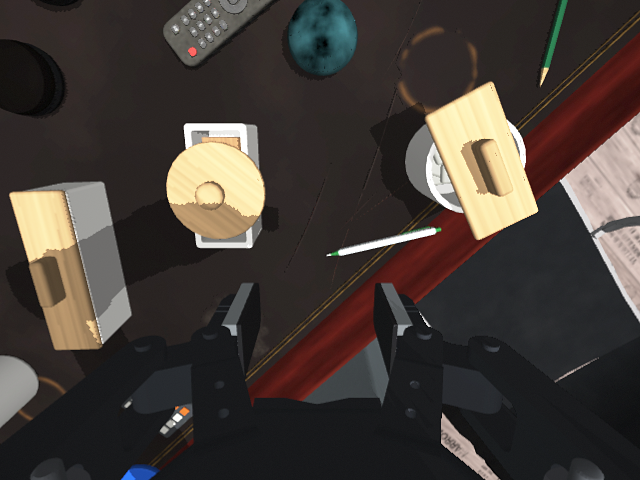

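lid_large is at (212,195) on jar_short, lid_short at (485,160) on jar_large. The fits agree with the nominal sizes. Picking lid_large.

>>> {"fn": "play_rows", "kwargs": {
  "travel": [
    [0.0034, -0.0199, 0.0238],
    [0.0034, -0.0199, 0.0238],
    [0.0034, -0.0199, 0.0238],
    [0.0034, -0.0199, 0.0238],
    [0.0034, -0.0199, 0.0238],
    [0, 0, 0.015],
    [0, 0, 0],
    [0, 0, 0],
    [0, 0, 0]
  ],
  "rotation": [
    [0, 0, 0],
    [0, 0, 0],
    [0, 0, 0],
    [0, 0, 0],
    [0, 0, 0],
    [0, 0, 0],
    [0, 0, 0],
    [0, 0, 0],
    [0, 0, 0]
  ],
  "grip": [0.6, 0.6, 0.6, 0.6, 0.6, 0.6, 0.6, 0.6, 0.6]
}}

```text
clock: 20.25
position: [607.6, -163.0, 137.3]
ee_rot: [0.964, -0.266, 0.001, 0.0]
contact_force: [0.5, 0.3, 0.7]
gripper_width: 51.2
```

```bash
python3 -c "
from plan import *
from h import *
f=grab('wrist');comps(f,wood(f),97,112,60)
route((606.2,-162.6,90,-31))"
```

```text
n 1554 mean [ 607.8 -163.3  105.6] rect 606.5,-162.4 size 25x25 longaxis 176.2 deg z med 106.0 (101..108)
n  510 mean [626.9  34.4  97.8] rect 625.7,34.7 size 35x12 longaxis 148.4 deg z med 97.7 (97..99)
now [ 607.7 -163.3  137.8] yaw -30.9
(606.2, -162.6, 90, -31) 2 [-0.0009, 0.0001, 0.0239] [-0.0005, -0.0014, 0.0005]
```

>>> {"fn": "play_rows", "kwargs": {
  "travel": [
    [-0.001, 0, 0.02],
    [0, 0, 0.015],
    [0, 0, 0.007],
    [0, 0, 0.003],
    [0, 0, 0],
    [0, 0, 0],
    [0, 0, 0],
    [0, 0, 0],
    [0, 0, 0],
    [0, 0, 0],
    [0, 0, 0]
  ],
  "rotation": [
    [0, 0, 0],
    [0, 0, 0],
    [0, 0, 0],
    [0, 0, 0],
    [0, 0, 0],
    [0, 0, 0],
    [0, 0, 0],
    [0, 0, 0],
    [0, 0, 0],
    [0, 0, 0],
    [0, 0, 0]
  ],
  "grip": [0.6, 0.6, 0.6, 0.6, 0.6, 0, 0, 0, 0, 0, 0]
}}

```text
clock: 21.22
position: [607.1, -162.9, 92.5]
ee_rot: [0.964, -0.267, 0.001, -0.0]
contact_force: [-2.7, 1.1, 5.6]
gripper_width: 22.6
```

>>> {"fn": "play_rows", "kwargs": {
  "travel": [
    [0, 0, -0.01],
    [0, 0, -0.02],
    [0, 0, -0.03],
    [0, 0, 0],
    [0, 0, 0],
    [0, 0, 0]
  ],
  "rotation": [
    [0, 0, 0],
    [0, 0, 0],
    [0, 0, 0],
    [0, 0, 0],
    [0, 0, 0],
    [0, 0, 0]
  ],
  "grip": [0, 0, 0, 0, 0, 0]
}}

```text
clock: 21.72
position: [605.5, -162.5, 150.6]
ee_rot: [0.964, -0.267, -0.001, -0.0]
contact_force: [-0.1, -0.2, -1.1]
gripper_width: 22.6
```

```bash
python3 - <<'E'
from h import *
pickle.dump(grab("wrist"),open("wJ.pkl","wb"))
E
python3 held.py wJ 48;python3 -c "
from plan import *
route((450,-90,90,-31),(450,-90,50,-31))"
```

```text
plate z(tool) med 9.8, at axis 9.9, tilt deg about y,x: [ 0.3 -0. ], n 18052
centre in tool xy [-1.2 -0.8] max|res| 0.98
now [ 605.2 -162.5  149.9] yaw -31.0
(450, -90, 90, -31) 6 [-0.0284, 0.003, 0.01] [0.0001, 0.0004, 0.0]
(450, -90, 50, -31) 2 [0.0, 0.0, 0.02] [0.0, 0.0, 0.0]
```

>>> {"fn": "play_rows", "kwargs": {
  "travel": [
    [-0.0284, 0.003, 0.01],
    [-0.0284, 0.003, 0.01],
    [-0.0284, 0.003, 0.01],
    [-0.0284, 0.003, 0.01],
    [-0.0284, 0.003, 0.01],
    [-0.0284, 0.003, 0.01],
    [0, 0, 0.025],
    [0, 0, 0.02],
    [0, 0, 0.01],
    [0, 0, 0.004],
    [0, 0, 0],
    [0, 0, 0]
  ],
  "rotation": [
    [0, 0, 0],
    [0, 0, 0],
    [0, 0, 0],
    [0, 0, 0],
    [0, 0, 0],
    [0, 0, 0],
    [0, 0, 0],
    [0, 0, 0],
    [0, 0, 0],
    [0, 0, 0],
    [0, 0, 0],
    [0, 0, 0]
  ],
  "grip": [0, 0, 0, 0, 0, 0, 0, 0, 0, 0, 0, 0]
}}

```text
clock: 22.77
position: [450.8, -90.6, 31.8]
ee_rot: [0.964, -0.267, -0.0, 0.0]
contact_force: [0.4, 0.0, -1.2]
gripper_width: 22.9
```

>>> {"fn": "play_rows", "kwargs": {
  "travel": [
    [0, 0, 0.001],
    [0, 0, 0.001],
    [0, 0, 0.001],
    [0, 0, 0.001],
    [0, 0, 0.001],
    [0, 0, 0],
    [0, 0, 0]
  ],
  "rotation": [
    [0, 0, 0],
    [0, 0, 0],
    [0, 0, 0],
    [0, 0, 0],
    [0, 0, 0],
    [0, 0, 0],
    [0, 0, 0]
  ],
  "grip": [0, 0, 0, 0, 0, 0, 0]
}}

```text
clock: 23.35
position: [450.9, -90.5, 27.5]
ee_rot: [0.964, -0.267, 0.0, -0.0]
contact_force: [-1.6, -0.4, 5.5]
gripper_width: 22.5
```

>>> {"fn": "play_rows", "kwargs": {
  "travel": [
    [0, 0, 0],
    [0, 0, 0],
    [0, 0, 0],
    [0, 0, -0.01],
    [0, 0, -0.03],
    [0, 0, -0.04],
    [0, 0, -0.04],
    [0, 0, -0.04],
    [0, 0, 0],
    [0, 0, 0],
    [0, 0, 0]
  ],
  "rotation": [
    [0, 0, 0],
    [0, 0, 0],
    [0, 0, 0],
    [0, 0, 0],
    [0, 0, 0],
    [0, 0, 0],
    [0, 0, 0],
    [0, 0, 0],
    [0, 0, 0],
    [0, 0, 0],
    [0, 0, 0]
  ],
  "grip": [0.6, 0.6, 0.6, 0.6, 0.6, 0.6, 0.6, 0.6, 0.6, 0.6, 0.6]
}}

```text
clock: 24.27
position: [450.1, -90.4, 186.4]
ee_rot: [0.964, -0.267, -0.0, -0.0]
contact_force: [0.2, 0.3, -0.7]
gripper_width: 51.2
```

```bash
python3 -c "
from plan import *
from fit import *
f=grab('wrist')
w=wood(f)
comps(f,w,12,24,60);comps(f,w,30,45,60)
print('jar_short',box(sel(f,65,(530,690,-240,-90)),126,60))
route((502.4,-388.7,187,-2.7))"
```

```text
n 7216 mean [453.  -90.5  17.7] rect 451.1,-89.2 size 94x94 longaxis 151.5 deg z med 17.8 (16..19)
n 3576 mean [ 584.9 -148.2   39.8] rect 584.6,-147.7 size 43x42 longaxis 149.1 deg z med 39.8 (38..41)
n  661 mean [451.8 -89.8  40.6] rect 450.8,-89.1 size 25x25 longaxis 149.5 deg z med 41.1 (36..43)
jar_short (array([ 563.1, -174.7]), np.float64(61.1), np.float64(8.02), (60, 49), 2089)
now [449.7 -90.5 185.6] yaw -31.0
(502.4, -388.7, 187, -2.7) 9 [0.0162, 0.0299, -0.0002] [0.0001, 0.0003, -0.0549]
```

>>> {"fn": "play_rows", "kwargs": {
  "travel": [
    [0.0162, 0.0299, 0],
    [0.0162, 0.0299, 0],
    [0.0162, 0.0299, 0],
    [0.0162, 0.0299, 0],
    [0.0162, 0.0299, 0],
    [0.0162, 0.0299, 0],
    [0.0162, 0.0299, 0],
    [0.0162, 0.0299, 0],
    [0.0162, 0.0299, 0],
    [0, 0, 0.03],
    [0, 0, 0],
    [0, 0, 0]
  ],
  "rotation": [
    [0, 0, -0.0549],
    [0, 0, -0.0549],
    [0, 0, -0.0549],
    [0, 0, -0.0549],
    [0, 0, -0.0549],
    [0, 0, -0.0549],
    [0, 0, -0.0549],
    [0, 0, -0.0549],
    [0, 0, -0.0549],
    [0, 0, 0],
    [0, 0, 0],
    [0, 0, 0]
  ],
  "grip": [0.6, 0.6, 0.6, 0.6, 0.6, 0.6, 0.6, 0.6, 0.6, 0.6, 0.6, 0.6]
}}

```text
clock: 25.32
position: [501.5, -388.1, 152.8]
ee_rot: [1.0, -0.024, -0.004, -0.002]
contact_force: [0.0, -0.2, 0.8]
gripper_width: 50.9
```

>>> {"fn": "play_rows", "kwargs": {
  "travel": [
    [0, 0, 0],
    [0, 0, 0]
  ],
  "rotation": [
    [0, 0, 0],
    [0, 0, 0]
  ],
  "grip": [0.6, 0.6]
}}

```text
clock: 25.48
position: [504.0, -388.4, 157.8]
ee_rot: [1.0, -0.023, 0.0, 0.0]
contact_force: [-0.1, 0.2, 0.0]
gripper_width: 51.1
```

```bash
python3 -c "
from plan import *
from fit import *
f=grab('wrist')
w=wood(f)
comps(f,w,95,112,60,(350,850,-500,450));comps(f,w,114,130,60,(350,850,-500,450))
print('jar_large',ring(sel(f,85,(440,560,-450,-330)),47))
route((502.4,-388.7,110,-2.7))"
```

```text
n17052 mean [ 509.8 -389.4  102.7] rect 502.1,-389.1 size 128x62 longaxis 177.1 deg z med 102.7 (101..104)
n 1950 mean [ 503.9 -389.1  126.1] rect 502.6,-389.3 size 49x14 longaxis 177.0 deg z med 126.3 (123..128)
jar_large (array([ 502. , -388.1]), np.float64(0.03), 1503)
now [ 504.2 -388.3  158.2] yaw -2.6
(502.4, -388.7, 110, -2.7) 2 [-0.0009, 0.0002, 0.0241] [0.0005, -0.0008, 0.001]
```

>>> {"fn": "play_rows", "kwargs": {
  "travel": [
    [-0.001, 0.0005, 0.02],
    [0, 0, 0.015],
    [0, 0, 0.008],
    [0, 0, 0.004],
    [0, 0, 0],
    [0, 0, 0],
    [0, 0, 0],
    [0, 0, 0],
    [0, 0, 0],
    [0, 0, 0],
    [0, 0, 0]
  ],
  "rotation": [
    [0, 0, 0],
    [0, 0, 0.002],
    [0, 0, 0],
    [0, 0, 0],
    [0, 0, 0],
    [0, 0, 0],
    [0, 0, 0],
    [0, 0, 0],
    [0, 0, 0],
    [0, 0, 0],
    [0, 0, 0]
  ],
  "grip": [0.6, 0.6, 0.6, 0.6, 0.6, 0, 0, 0, 0, 0, 0]
}}

```text
clock: 26.45
position: [503.3, -389.7, 111.1]
ee_rot: [1.0, -0.024, 0.001, 0.001]
contact_force: [-0.5, 0.4, 4.9]
gripper_width: 12.6
```

>>> {"fn": "play_rows", "kwargs": {
  "travel": [
    [0, 0, -0.01],
    [0, 0, -0.02],
    [0, 0, -0.03],
    [0, 0, 0],
    [0, 0, 0],
    [0, 0, 0]
  ],
  "rotation": [
    [0, 0, 0],
    [0, 0, 0],
    [0, 0, 0],
    [0, 0, 0],
    [0, 0, 0],
    [0, 0, 0]
  ],
  "grip": [0, 0, 0, 0, 0, 0]
}}

```text
clock: 26.95
position: [502.1, -388.8, 169.4]
ee_rot: [1.0, -0.024, -0.0, -0.001]
contact_force: [0.1, 0.9, -0.8]
gripper_width: 12.7
```

```bash
python3 held2.py wK 128 62; python3 -c "
from plan import *
route((606.9,-162.8,170,-31))"
```

```text
plate z(tool) med 8.4, at axis 8.5, tilt deg about y,x: [ 0.2 -0. ], n 17927
rect (-0.6, -0.4) size 127x62 yaw err -0.0 far edge->centre -1.0
now [ 501.8 -388.7  168.8] yaw -2.8
(606.9, -162.8, 170, -31) 8 [0.0054, -0.031, -0.0001] [-0.0001, 0.0003, 0.0615]
```

>>> {"fn": "play_rows", "kwargs": {
  "travel": [
    [0.0055, -0.0309, 0],
    [0.0055, -0.0309, 0],
    [0.0055, -0.0309, 0],
    [0.0055, -0.0309, 0],
    [0.0055, -0.0309, 0],
    [0.0055, -0.0309, 0],
    [0.0055, -0.0309, 0],
    [0.0055, -0.0309, 0],
    [0, 0, 0.03],
    [0, 0, 0.025],
    [0, 0, 0],
    [0, 0, 0]
  ],
  "rotation": [
    [0, 0, 0.0615],
    [0, 0, 0.0615],
    [0, 0, 0.0615],
    [0, 0, 0.0615],
    [0, 0, 0.0615],
    [0, 0, 0.0615],
    [0, 0, 0.0615],
    [0, 0, 0.0615],
    [0, 0, 0],
    [0, 0, 0],
    [0, 0, 0],
    [0, 0, 0]
  ],
  "grip": [0, 0, 0, 0, 0, 0, 0, 0, 0, 0, 0, 0]
}}

```text
clock: 28.0
position: [607.0, -164.3, 112.6]
ee_rot: [0.964, -0.267, -0.003, 0.001]
contact_force: [0.3, -0.5, -0.1]
gripper_width: 12.4
```

>>> {"fn": "play_rows", "kwargs": {
  "travel": [
    [0, 0, 0],
    [0, 0, 0],
    [0, 0, 0]
  ],
  "rotation": [
    [0, 0, 0],
    [0, 0, 0],
    [0, 0, 0]
  ],
  "grip": [0, 0, 0]
}}

```text
clock: 28.25
position: [609.3, -164.8, 116.7]
ee_rot: [0.964, -0.267, 0.002, -0.0]
contact_force: [-0.2, -0.7, -2.3]
gripper_width: 12.3
```

```bash
python3 held2.py wL 128 62; python3 -c "
from plan import *
from fit import *
f=pickle.load(open('wL.pkl','rb'))
q=sel(f,65,(530,690,-240,-90));print(len(q))
if len(q)>50:print(box(q,126,60))
route((607.3,-163.5,93,-31))"
```

```text
plate z(tool) med 8.4, at axis 8.5, tilt deg about y,x: [ 0.2 -0.1], n 17920
rect (-1.7, -0.8) size 129x62 yaw err 0.0 far edge->centre -1.4
0
now [ 609.2 -164.8  116.5] yaw -31.0
(607.3, -163.5, 93, -31) 1 [-0.0023, -0.0001, 0.0235] [-0.0013, -0.0025, 0.0002]
```

>>> {"fn": "play_rows", "kwargs": {
  "travel": [
    [0, 0, 0.01],
    [0, 0, 0],
    [0, 0, 0],
    [0, 0, 0]
  ],
  "rotation": [
    [0, 0, 0],
    [0, 0, 0],
    [0, 0, 0],
    [0, 0, 0]
  ],
  "grip": [0, 0, 0, 0]
}}

```text
clock: 28.63
position: [608.4, -164.4, 104.7]
ee_rot: [0.964, -0.267, -0.0, 0.0]
contact_force: [-0.8, -0.3, -0.1]
gripper_width: 12.2
```

```bash
python3 -c "
from plan import *
route((607.4,-163.4,93,-31))"
```

```text
now [ 608.4 -164.4  104.7] yaw -31.0
(607.4, -163.4, 93, -31) 1 [-0.0013, -0.0004, 0.0117] [0.0003, 0.0004, 0.0007]
```

>>> {"fn": "play_rows", "kwargs": {
  "travel": [
    [-0.0012, -0.0004, 0.005],
    [0, 0, 0.004],
    [0, 0, 0.002],
    [0, 0, 0.002],
    [0, 0, 0.002],
    [0, 0, 0.002],
    [0, 0, 0],
    [0, 0, 0]
  ],
  "rotation": [
    [0, 0, 0],
    [0, 0, 0],
    [0, 0, 0],
    [0, 0, 0],
    [0, 0, 0],
    [0, 0, 0],
    [0, 0, 0],
    [0, 0, 0]
  ],
  "grip": [0, 0, 0, 0, 0, 0, 0, 0]
}}

```text
clock: 29.3
position: [607.7, -163.4, 87.8]
ee_rot: [0.964, -0.267, -0.0, 0.0]
contact_force: [-0.1, -0.4, -0.5]
gripper_width: 12.1
```

>>> {"fn": "play_rows", "kwargs": {
  "travel": [
    [0, 0, 0.001],
    [0, 0, 0.001],
    [0, 0, 0.001],
    [0, 0, 0.001],
    [0, 0, 0],
    [0, 0, 0]
  ],
  "rotation": [
    [0, 0, 0],
    [0, 0, 0],
    [0, 0, 0],
    [0, 0, 0],
    [0, 0, 0],
    [0, 0, 0]
  ],
  "grip": [0, 0, 0, 0, 0, 0]
}}

```text
clock: 29.8
position: [607.6, -163.4, 83.8]
ee_rot: [0.964, -0.267, -0.0, 0.0]
contact_force: [-0.0, 0.4, -0.2]
gripper_width: 12.4
```

>>> {"fn": "play_rows", "kwargs": {
  "travel": [
    [0, 0, 0.001],
    [0, 0, 0.001],
    [0, 0, 0.001],
    [0, 0, 0],
    [0, 0, 0]
  ],
  "rotation": [
    [0, 0, 0],
    [0, 0, 0],
    [0, 0, 0],
    [0, 0, 0],
    [0, 0, 0]
  ],
  "grip": [0, 0, 0, 0, 0]
}}

```text
clock: 30.22
position: [607.8, -163.4, 82.1]
ee_rot: [0.964, -0.267, 0.0, 0.0]
contact_force: [-2.0, 2.1, 5.2]
gripper_width: 12.2
```

>>> {"fn": "play_rows", "kwargs": {
  "travel": [
    [0, 0, 0],
    [0, 0, 0],
    [0, 0, 0],
    [0, 0, -0.01],
    [0, 0, -0.03],
    [0, 0, -0.04],
    [0, 0, 0],
    [0, 0, 0],
    [0, 0, 0]
  ],
  "rotation": [
    [0, 0, 0],
    [0, 0, 0],
    [0, 0, 0],
    [0, 0, 0],
    [0, 0, 0],
    [0, 0, 0],
    [0, 0, 0],
    [0, 0, 0],
    [0, 0, 0]
  ],
  "grip": [0.6, 0.6, 0.6, 0.6, 0.6, 0.6, 0.6, 0.6, 0.6]
}}

```text
clock: 30.97
position: [607.6, -163.3, 161.4]
ee_rot: [0.964, -0.267, 0.0, -0.0]
contact_force: [-0.0, 0.5, -0.8]
gripper_width: 51.5
```

```bash
python3 -c "
from plan import *
from fit import *
f=grab('wrist');comps(f,wood(f),65,140,60)
route((450.9,-89.2,120,-31))"
```

```text
n14738 mean [ 612.3 -165.1   76.1] rect 607.1,-162.0 size 128x62 longaxis 149.0 deg z med 73.8 (72..98)
n 8091 mean [660.8  14.1  76. ] rect 654.1,20.1 size 106x54 longaxis 150.5 deg z med 73.9 (72..98)
n   98 mean [567.   47.7  73.9] rect 566.8,48.7 size 25x4 longaxis 106.4 deg z med 73.9 (73..75)
now [ 607.1 -163.2  160.4] yaw -31.0
(450.9, -89.2, 120, -31) 6 [-0.0287, 0.0028, 0.0068] [0.0, 0.0002, 0.0001]
```

lid_short is home (73 mm, 149.0°). Now the last one, lid_large.

>>> {"fn": "play_rows", "kwargs": {
  "travel": [
    [-0.0287, 0.0028, 0.0068],
    [-0.0287, 0.0028, 0.0068],
    [-0.0287, 0.0028, 0.0068],
    [-0.0287, 0.0028, 0.0068],
    [-0.0287, 0.0028, 0.0068],
    [-0.0287, 0.0028, 0.0068],
    [0, 0, 0.03],
    [0, 0, 0.02],
    [0, 0, 0],
    [0, 0, 0],
    [0, 0, 0]
  ],
  "rotation": [
    [0, 0, 0],
    [0, 0, 0],
    [0, 0, 0],
    [0, 0, 0],
    [0, 0, 0],
    [0, 0, 0],
    [0, 0, 0],
    [0, 0, 0],
    [0, 0, 0],
    [0, 0, 0],
    [0, 0, 0]
  ],
  "grip": [0.6, 0.6, 0.6, 0.6, 0.6, 0.6, 0.6, 0.6, 0.6, 0.6, 0.6]
}}

```text
clock: 31.93
position: [452.1, -89.3, 70.5]
ee_rot: [0.964, -0.267, 0.0, 0.0]
contact_force: [-0.4, -0.6, 0.5]
gripper_width: 51.5
```

```bash
python3 -c "
from plan import *
from h import *
f=grab('wrist');comps(f,wood(f),30,45,60)
route((451,-89.1,26,-31))"
```

```text
n 1580 mean [452.3 -90.2  40.6] rect 451.0,-89.4 size 25x25 longaxis 56.5 deg z med 41.1 (36..43)
now [452.4 -89.2  70.8] yaw -31.0
(451, -89.1, 26, -31) 2 [-0.0006, 0.0003, 0.0224] [-0.0003, -0.0006, 0.0004]
```

>>> {"fn": "play_rows", "kwargs": {
  "travel": [
    [-0.0006, 0.0003, 0.02],
    [0, 0, 0.014],
    [0, 0, 0.007],
    [0, 0, 0.003],
    [0, 0, 0],
    [0, 0, 0],
    [0, 0, 0],
    [0, 0, 0],
    [0, 0, 0],
    [0, 0, 0],
    [0, 0, 0]
  ],
  "rotation": [
    [0, 0, 0],
    [0, 0, 0],
    [0, 0, 0],
    [0, 0, 0],
    [0, 0, 0],
    [0, 0, 0],
    [0, 0, 0],
    [0, 0, 0],
    [0, 0, 0],
    [0, 0, 0],
    [0, 0, 0]
  ],
  "grip": [0.6, 0.6, 0.6, 0.6, 0.6, 0, 0, 0, 0, 0, 0]
}}

```text
clock: 32.9
position: [451.5, -89.1, 27.3]
ee_rot: [0.964, -0.267, 0.001, -0.0]
contact_force: [-0.4, 0.7, 6.0]
gripper_width: 22.7
```

>>> {"fn": "play_rows", "kwargs": {
  "travel": [
    [0, 0, -0.01],
    [0, 0, -0.03],
    [0, 0, -0.04],
    [0, 0, -0.04],
    [0, 0, -0.03],
    [0, 0, 0],
    [0, 0, 0],
    [0, 0, 0]
  ],
  "rotation": [
    [0, 0, 0],
    [0, 0, 0],
    [0, 0, 0],
    [0, 0, 0],
    [0, 0, 0],
    [0, 0, 0],
    [0, 0, 0],
    [0, 0, 0]
  ],
  "grip": [0, 0, 0, 0, 0, 0, 0, 0]
}}

```text
clock: 33.57
position: [449.8, -89.1, 175.5]
ee_rot: [0.964, -0.267, -0.001, -0.0]
contact_force: [-0.4, -0.1, -0.5]
gripper_width: 22.7
```

```bash
python3 - <<'E'
from h import *
pickle.dump(grab("wrist"),open("wM.pkl","wb"))
E
python3 held.py wM 48;python3 -c "
from plan import *
route((502.1,-388.5,175,-31))"
```

```text
plate z(tool) med 9.6, at axis 9.6, tilt deg about y,x: [0.2 0.1], n 18133
centre in tool xy [-1. -1.] max|res| 0.78
now [449.5 -89.1 174.8] yaw -31.0
(502.1, -388.5, 175, -31) 9 [0.0221, 0.0255, -0.0] [0.0001, 0.0003, 0.0]
```

>>> {"fn": "play_rows", "kwargs": {
  "travel": [
    [0.0221, 0.0256, 0],
    [0.0221, 0.0256, 0],
    [0.0221, 0.0256, 0],
    [0.0221, 0.0256, 0],
    [0.0221, 0.0256, 0],
    [0.0221, 0.0256, 0],
    [0.0221, 0.0256, 0],
    [0.0221, 0.0256, 0],
    [0.0221, 0.0256, 0],
    [0, 0, 0.03],
    [0, 0, 0.02],
    [0, 0, 0]
  ],
  "rotation": [
    [0, 0, 0],
    [0, 0, 0],
    [0, 0, 0],
    [0, 0, 0],
    [0, 0, 0],
    [0, 0, 0],
    [0, 0, 0],
    [0, 0, 0],
    [0, 0, 0],
    [0, 0, 0],
    [0, 0, 0],
    [0, 0, 0]
  ],
  "grip": [0, 0, 0, 0, 0, 0, 0, 0, 0, 0, 0, 0]
}}

```text
clock: 34.62
position: [498.5, -387.5, 118.2]
ee_rot: [0.963, -0.268, -0.007, -0.002]
contact_force: [-1.1, -0.3, -2.1]
gripper_width: 22.4
```

>>> {"fn": "play_rows", "kwargs": {
  "travel": [
    [0, 0, 0],
    [0, 0, 0],
    [0, 0, 0],
    [0, 0, 0],
    [0, 0, 0],
    [0, 0, 0]
  ],
  "rotation": [
    [0, 0, 0],
    [0, 0, 0],
    [0, 0, 0],
    [0, 0, 0],
    [0, 0, 0],
    [0, 0, 0]
  ],
  "grip": [0, 0, 0, 0, 0, 0]
}}

```text
clock: 35.12
position: [503.2, -388.9, 127.1]
ee_rot: [0.964, -0.267, 0.001, 0.0]
contact_force: [-0.1, -0.1, -0.6]
gripper_width: 23.0
```

```bash
python3 -c "
from plan import *
from fit import *
f=grab('wrist');q=sel(f,85,(440,560,-450,-330));print(len(q))
if len(q)>50:print('jar_large',ring(q,47))
route((502.4,-389.2,115,-31))"
```

```text
406
jar_large (array([ 502.6, -387.4]), np.float64(0.0), 406)
now [ 503.1 -388.9  127. ] yaw -30.9
(502.4, -389.2, 115, -31) 1 [-0.0004, 0.0006, 0.012] [-0.0001, -0.0014, 0.001]
```

>>> {"fn": "play_rows", "kwargs": {
  "travel": [
    [-0.0004, 0.0003, 0.008],
    [0, 0, 0.005],
    [0, 0, 0.002],
    [0, 0, 0.002],
    [0, 0, 0.002],
    [0, 0, 0],
    [0, 0, 0]
  ],
  "rotation": [
    [0, 0, 0],
    [0, 0, 0],
    [0, 0, 0],
    [0, 0, 0],
    [0, 0, 0],
    [0, 0, 0],
    [0, 0, 0]
  ],
  "grip": [0, 0, 0, 0, 0, 0, 0]
}}

```text
clock: 35.75
position: [502.3, -389.1, 107.0]
ee_rot: [0.964, -0.267, -0.0, 0.0]
contact_force: [-0.1, 0.6, -0.6]
gripper_width: 22.7
```

>>> {"fn": "play_rows", "kwargs": {
  "travel": [
    [0, 0, 0.001],
    [0, 0, 0.001],
    [0, 0, 0.001],
    [0, 0, 0],
    [0, 0, 0]
  ],
  "rotation": [
    [0, 0, 0],
    [0, 0, 0],
    [0, 0, 0],
    [0, 0, 0],
    [0, 0, 0]
  ],
  "grip": [0, 0, 0, 0, 0]
}}

```text
clock: 36.17
position: [502.2, -389.1, 104.1]
ee_rot: [0.964, -0.267, -0.0, -0.0]
contact_force: [-0.5, 0.2, -1.8]
gripper_width: 22.8
```

>>> {"fn": "play_rows", "kwargs": {
  "travel": [
    [0, 0, 0.001],
    [0, 0, 0.001],
    [0, 0, 0],
    [0, 0, 0]
  ],
  "rotation": [
    [0, 0, 0],
    [0, 0, 0],
    [0, 0, 0],
    [0, 0, 0]
  ],
  "grip": [0, 0, 0, 0]
}}

```text
clock: 36.5
position: [502.4, -389.2, 103.3]
ee_rot: [0.964, -0.267, 0.0, 0.0]
contact_force: [-1.5, 2.2, 5.4]
gripper_width: 22.0
```

>>> {"fn": "play_rows", "kwargs": {
  "travel": [
    [0, 0, 0],
    [0, 0, 0],
    [0, 0, 0],
    [0, 0, -0.01],
    [0, 0, -0.03],
    [0, 0, -0.04],
    [0, 0, -0.04],
    [0, 0, -0.04],
    [0, 0, 0],
    [0, 0, 0],
    [0, 0, 0]
  ],
  "rotation": [
    [0, 0, 0],
    [0, 0, 0],
    [0, 0, 0],
    [0, 0, 0],
    [0, 0, 0],
    [0, 0, 0],
    [0, 0, 0],
    [0, 0, 0],
    [0, 0, 0],
    [0, 0, 0],
    [0, 0, 0]
  ],
  "grip": [0.6, 0.6, 0.6, 0.6, 0.6, 0.6, 0.6, 0.6, 0.6, 0.6, 0.6]
}}

```text
clock: 37.42
position: [502.0, -388.8, 262.2]
ee_rot: [0.964, -0.267, 0.0, -0.0]
contact_force: [-0.6, 0.6, -1.2]
gripper_width: 51.2
```

```bash
python3 -c "
from plan import *
from fit import *
f=grab('wrist');comps(f,wood(f),65,140,60,(350,850,-520,450))
a=[]
for n in ('scene','side'):
    f=grab(n);print(n);comps(f,wood(f),65,140,60,(350,850,-520,450));a.append(f['image'][150:390,150:550] if n=='scene' else f['image'][150:390,190:590])
cv2.imwrite('pics/end.png',np.hstack(a))
print('side jars');comps(f,white(f),20,90,300)"
```

```text
n 2708 mean [ 503.9 -372.6   97. ] rect 506.1,-384.1 size 93x83 longaxis 146.1 deg z med 93.9 (92..118)
n 5649 mean [ 602.4 -164.7   77.2] rect 607.4,-162.2 size 127x63 longaxis 149.0 deg z med 74.0 (70..98)
n   63 mean [ 471.4 -357.2   93.8] rect 470.6,-356.9 size 21x6 longaxis 29.3 deg z med 93.7 (92..95)
scene
n  701 mean [609.6  41.6  75. ] rect 614.8,42.8 size 188x59 longaxis 150.1 deg z med 73.3 (67..97)
n  555 mean [ 598.3 -160.4   74.9] rect 602.8,-159.4 size 132x62 longaxis 149.0 deg z med 73.2 (66..98)
n  705 mean [ 494.7 -386.1   94.8] rect 500.2,-386.6 size 95x94 longaxis 16.6 deg z med 93.2 (85..117)
side
n  699 mean [626.4  27.1  77.8] rect 624.9,34.4 size 169x58 longaxis 150.8 deg z med 75.2 (68..99)
n  796 mean [ 606.4 -172.2   76.8] rect 606.4,-163.9 size 126x62 longaxis 149.9 deg z med 74.6 (69..99)
n 1357 mean [ 501.1 -397.4   96.5] rect 501.6,-390.3 size 94x93 longaxis 172.5 deg z med 94.4 (90..118)
side jars
n  310 mean [716.4 274.8  79.3] rect 720.4,266.2 size 112x85 longaxis 55.1 deg z med 80.8 (55..90)
n 1101 mean [612.4  15.7  44.8] rect 611.3,17.9 size 181x41 longaxis 161.3 deg z med 45.0 (21..67)
n 1088 mean [ 600.1 -189.8   44. ] rect 603.1,-189.4 size 130x51 longaxis 171.8 deg z med 44.0 (21..67)
n 1556 mean [ 495.5 -425.7   54.4] rect 496.8,-419.0 size 87x36 longaxis 172.3 deg z med 54.6 (22..86)
```

View pics/end.png

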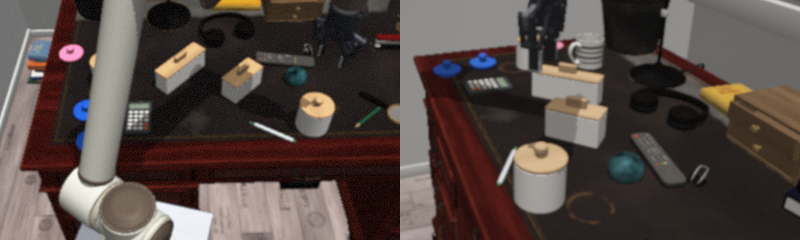

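The right crop shows lid_large, lid_short and lid_long flat on their own jars. The arm hides jar_small here; it was checked after placing, with its plate top at 93 mm.

```bash
python3 -c "
from bench import workorder
print(workorder.job_done())"
```

```text
the job is handed in; nothing more can be done
None
```

I swapped the lids in two exchanges, laying lid_small and then lid_large by on the free desk, and each jar is now closed by its own lid. The job was handed in at about 37 s, against the 131 s limit.

- **Lids home:** Plate tops read about 73 mm on the two oblong jars and 93 mm on the two round ones, after taking off the wrist camera's 0.7 mm height bias. That is rim height plus the 8 mm plate. lid_long and lid_short line up with their jars within about 0.1°.
- **Contact:** Seating forces were about 5–6 N. The jars showed no shift beyond measurement noise, and no move was made toward the mug or the paperweight.
- **Checks that fell short:** In the last pictures the arm hid jar_small, so its lid was confirmed only right after placing and from its later absence of disturbance. lid_large's outline in the last wrist view was partly hidden by the fingers. The side and scene views show it at full size, centred and level.
- **Disagreement:** The two fixed cameras differ from the wrist camera by up to about 5 mm in position. I used the wrist camera's numbers throughout.

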